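# Fasten the centrifuge rotor with its tie-down screw

### The job

Fasten the rotor in the open bench centrifuge: take the long tie-down screw out of the white rack, lower it into the deep hole in the rotor's hub, start its thread by feel in the drive shaft at the bottom and screw it clockwise until its shoulder sits fully home and upright on the hub, then let go. Start it straight and with a light hand: never ram or force it while it is not home, and leave the bottles and the rotor lid on the bench where they stand.

Things in the scene. Friction and masses are not known exactly. Their poses are not given: they have to be found in the camera images.
- screw: Tie-down screw, 0.15-0.25 kg. Origin: centre of the shoulder's underside, z up to the knob. Black round knob 40 mm across from 10 to 34 mm up; steel shoulder 32 mm across below it. Downwards: 17 mm collar (14 mm long), 12.4 mm shank, right-hand two-start thread (12 mm advance a turn, 18.4 mm over crests) 64 to 72 mm down, plain tip tapering from 11.6 to 6 mm, ending 80 mm down. Starts upright in the rack.
- hub_mouth (a point): Housing's axis at the height of the flat top of the rotor's hub (44 mm across), 165 mm above the bench; z up. The drive and rotor hang in soft rubber mounts and really stand 2 to 7 mm aside of it, differently each time. The hub's vertical hole is 20.4 mm wide. Home: shoulder on the hub. Round it the rotor's cone drops 30 mm and rises to the rim (radius 85 mm, 6 mm below the hub's top).
- thread_mouth (a point): Top of the drive shaft, nominal, 60 mm below hub_mouth; it is centred in the hub's hole. Two-start female thread, 15 mm between crests, at an unknown angle. Set down unturned, the screw stops with its shoulder 5 to 13 mm above the hub; turned clockwise (from above) under a light push it catches and goes down 12 mm a turn. Off centre or leaning it jams. Locked drive: the rotor does not give way.
- centrifuge: Bench centrifuge, lid open, fixed: white housing 350 x 240 mm, deck 175 mm high, round chamber 210 mm across. Origin on the bench under the rotor's axis; -x its front (150 mm away), +x its rear (200 mm away), where the open lid stands leaning back, up to 465 mm above the bench, its inner face 170 mm or more from the rotor's axis. It carries the rotor.
- rack: White rack with three 24 mm holes 48 mm apart in a row along its x axis, 150 x 56 mm and 100 mm high, fixed to the bench. Origin: centre of its underside. The screw's shoulder rests on its top around the middle hole.
- white_bottle: Bystander: white plastic bottle, 62 mm across, 105 mm tall. Origin: centre of its underside.
- amber_bottle: Bystander: amber glass bottle, 58 mm across, 125 mm tall. Origin: centre of its underside.
- rotor_lid: Bystander: the rotor's flat round lid lying on the bench, 144 mm across, 10 mm thick with a small knob 24 mm high. Origin: centre of its underside.
Mind the look-alikes: they are no part of the job. Of the things like the rack, leave any that is turquoise; of the rest the smaller one is meant. What is shaped like the screw but purple is not meant.

How it is judged:
By the outcome, as a careful person would: the job done as asked, in the order asked, and still so for the second after the job is handed in, with the robot touching nothing.
It also fails if it takes over 72 s, if anything falls off the work surface, if the arm or the gripper's body presses on something with over 40 N, if the wrist force passes 120 N, or if a joint passes its speed limit or range.

### The arm

A 6-joint arm with a two-finger parallel gripper is mounted at the origin on the work surface. World frame = base frame: x ahead of the robot, y to its left, z up, the work surface at z = 0. Lengths are in mm, angles in rad, forces in N, time in s.
With the tool pointing down it reaches from about 350 to 975 mm from the base axis. Payload 7.1 kg.
Tool frame: the origin (TCP) lies on the mounting face of the last link; the fingertips stand 182 mm ahead of it and the grasp point (between the pads) lies 163 mm ahead of it; z points along the fingers, y is the direction in which the jaws open and shut (so a half turn about z gives the same grasp; the last joint's range is limited). The gripper opens to 88 mm and grips with 3 to 60 N. Pads are 20 mm wide; open, the fingers measure 115 mm over their backs; the gripper's body (75 mm by 178 mm) begins 61 mm behind the grasp point.
Start: joints at [-1.208, 0.423, 1.63, -0, 1.089, -0.019], TCP at [232.886, -579.975, 404.675] pointing down, gripper open.
Joint ranges: [-3, 3], [-0.9, 2.11], [0.09, 2.58], [-1.31, 4.45], [0.11, 2.69], [-2.54, 2.54]. Speed limits (rad/s): [2.39, 2.39, 3.01, 3.14, 3.14, 3.14].

### API

Orientations are given as a rotation vector (axis times angle).
In Python, from workcell import ctrl, optics, nets gives the robot as it stands.
- The arm moves only by the tool send_rows, never from a script. Its argument "rows" is a list of rows, each an object with "offset": the shift along the tool's x, y, z in m, a list of three; "twist": the turn, a rotation vector about the tool's x, y, z in degrees, a list of three. A call has exactly 5 rows; each row shifts and turns the pose as measured when the row begins, along the tool's axes as they then stand; what a row does not reach is not made up. A row lasts 1/12 s, in which the tool goes at most 41.7 mm and 7.16 degrees, less where a joint would pass 70% of its speed; a pose out of reach is approached as far as the arm can. A call is refused whole if a number of a shift passes 0.0417 or a number of a turn 7.16, either way. A call with a gripper value outside its range is refused whole. "gripper" is the finger opening in m, from 0 to 0.0878, set as the call begins (left out, the last holds). The fingers move at their own pace and stop on an object; the grip force is fixed at half the most. Time passes only in rows, so rows that do not move let the fingers close, or fill a call up. It gives the time, the measured TCP pose, the force and the opening at its end, in the units of the state.
- ctrl.get_obs(): the state, without advancing time (a new reading comes with each control period).
- optics.get_image(name): name is "scene" or "side" or "wrist"; returns (picture, depth): 420x560x3 uint8, blue, green, red; 420x560 float32, mm along the optical axis (not along the pixel's ray), 0 where there is no reading.
- optics.camera_info(name): a dict with "K" (3x3 intrinsics, pixels), "pose" (4x4, takes a point from camera to world coordinates). Camera axes: x right, y down, z forward; pixel columns grow to the right and rows downward; lengths in mm; the calibration is good to about 2 mm. A picture is of the moment at which its call begins: read the wrist's pose just before it. camera_info takes no time and is no camera call; for the wrist camera it gives the pose at the moment of the call.
- ctrl.close_job(): hands the job in, once; it reports no verdict.
Trained networks look in the newest picture that a camera, given by its name, has taken for a name from the list of things; names that differ only in an ending like _2 or _b are one class to them, and where a whole thing is asked for, a point or a joint stands for the part that bears it (a point fixed in the world has none). Each returns a list of dicts, best first, with "conf" (0 to 1); they miss things now and then, are a little off and sometimes report something else, mostly with a low value. They report only what shows in the picture. A call takes as long as a camera call. They do not tell look-alikes from the thing itself.
- nets.spot_in(camera, label): "extent" ([left, top, right, bottom] in pixels, round what is visible of it).
- nets.spot_point(camera, label): "position" ([column, row] in pixels: a listed point, or the origin of a listed thing).
The state is a dict: "t": time; "qpos": joint angles; "qvel": joint speeds; "joint_torque": joint torques, N m; "ee_pos": TCP position; "orientation": TCP orientation; "ft_force": force on the tool from outside, world axes, zero at the start; "moment": the same for the moment, N m; "width": finger opening in mm.
Only numpy, scipy, OpenCV 4.12 (cv2) and the standard library are available. Lean on these libraries where they do the work, as an engineer would, in place of code of your own. Each camera call takes 0.05 s, during which the arm holds its last target. There are 200 camera calls.

## Working session

There is one attempt and no reset: what is moved stays moved. The work goes in short steps, Python scripts to look and compute and a tool call to move; the robot and the scene stay as the last step left them, time stands still between calls to the robot, and variables do not carry over. Pictures are saved under pics/ and viewed, about 8 in all and at most 12, crops included, and the job is handed in when it is done.

Besides the shell and the picture viewer there is one more tool, called after ">>>" as name(argument=value, ...), one argument or row to a line, values as JSON. send_rows: Moves the arm, as the interface text tells. Its arguments: {"type":"object","properties":{"rows":{"type":"array"},"gripper":{"type":"number"}},"required":["rows"]}

```bash
mkdir -p pics; ls; cat > h.py <<'E'
import numpy as np,cv2
from scipy.spatial.transform import Rotation as R
from workcell import ctrl,optics,nets
def w(cam,uv,d,info=None):
    i=info or optics.camera_info(cam);K=np.array(i['K']);P=np.array(i['pose'])
    p=np.array([(uv[0]-K[0,2])/K[0,0]*d,(uv[1]-K[1,2])/K[1,1]*d,d,1]);return (P@p)[:3]
def cloud(cam,dep,info=None):
    i=info or optics.camera_info(cam);K=np.array(i['K']);P=np.array(i['pose'])
    v,u=np.mgrid[:420,:560];p=np.stack([(u-K[0,2])/K[0,0]*dep,(v-K[1,2])/K[1,1]*dep,dep,np.ones_like(dep)],-1)
    return (p@P.T)[...,:3]
E
python3 - <<'E'
from h import *
s=ctrl.get_obs();print({k:np.round(v,3) for k,v in s.items()})
ims=[]
for c in['scene','side']:
    im,d=optics.get_image(c);ims.append(im);np.save(c+'.npy',d);cv2.imwrite(f'pics/{c}0.png',im)
    C=cloud(c,d)
    for l in['screw','rack','hub_mouth','centrifuge','white_bottle','amber_bottle','rotor_lid']:
        for r in nets.spot_in(c,l)[:3]:
            e=np.array(r['extent']);m=((e[:2]+e[2:])/2).astype(int);print(c,l,round(r['conf'],2),e.round(),C[m[1],m[0]].round())
    for l in['screw','hub_mouth','rack']:
        for r in nets.spot_point(c,l)[:3]:
            print(c,'pt',l,round(r['conf'],2),np.round(r['position'],1))
for c in['scene','side']: print(c,np.round(optics.camera_info(c)['pose'],2).tolist(),optics.camera_info(c)['K'])
E
```

```text
pics
{'t': np.float64(0.0), 'qpos': array([-1.208,  0.424,  1.631,  0.   ,  1.089, -0.019]), 'qvel': array([ 0.   ,  0.002,  0.001, -0.   ,  0.001, -0.001]), 'joint_torque': array([-1.0000e-03, -5.4463e+01, -2.7367e+01,  6.4000e-02,  2.3000e-02,
       -0.0000e+00]), 'ee_pos': array([ 232.789, -579.717,  403.879]), 'orientation': array([-3.083, -0.596,  0.   ]), 'ft_force': array([-0.039,  0.12 , -0.305]), 'moment': array([-0.06 , -0.017, -0.05 ]), 'width': np.float64(87.852)}
scene screw 0.69 [216. 244. 235. 267.] [1006. -677.  866.]
scene screw 0.66 [186. 269. 207. 307.] [ 530. -461.   98.]
scene rack 0.93 [199. 236. 256. 303.] [ 544. -377.   98.]
scene rack 0.92 [263. 206. 317. 265.] [ 584. -197.   99.]
scene rack 0.91 [ 92. 208. 178. 295.] [ 359. -507.  134.]
scene hub_mouth 0.74 [299.  11. 487. 243.] [576. 297. 174.]
scene centrifuge 0.6 [297.  16. 488. 246.] [581. 283. 173.]
scene centrifuge 0.28 [186. 189. 231. 234.] [ 287. -237.   11.]
scene white_bottle 0.89 [249. 290. 273. 336.] [ 681. -400.   85.]
scene amber_bottle 0.8 [298. 270. 330. 309.] [ 731. -278.   93.]
scene rotor
[... 723 characters left out ...]
218.   11.]
side pt screw 0.64 [325.6 159.3]
side pt screw 0.53 [311.4 167.1]
side pt hub_mouth 0.69 [197.2 258.5]
side pt rack 0.85 [272.1 231.2]
side pt rack 0.59 [310.7 196.5]
side pt rack 0.59 [393.1 192.2]
scene [[0.73, 0.49, -0.48, 1005.73], [0.68, -0.54, 0.49, -676.96], [-0.02, -0.69, -0.73, 865.71], [0.0, 0.0, 0.0, 1.0]] [[383.09023417   0.         275.73236327]
 [  0.         383.09023417 210.71456585]
 [  0.           0.           1.        ]]
side [[-0.9, -0.3, 0.31, 162.01], [-0.43, 0.61, -0.66, 617.55], [0.01, -0.73, -0.68, 923.04], [0.0, 0.0, 0.0, 1.0]] [[450.34351886   0.         281.34917319]
 [  0.         450.34351886 202.35535649]
 [  0.           0.           1.        ]]
```

View pics/scene0.png

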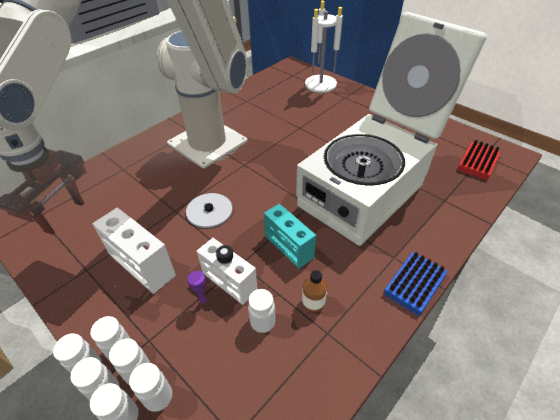

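View pics/side0.png

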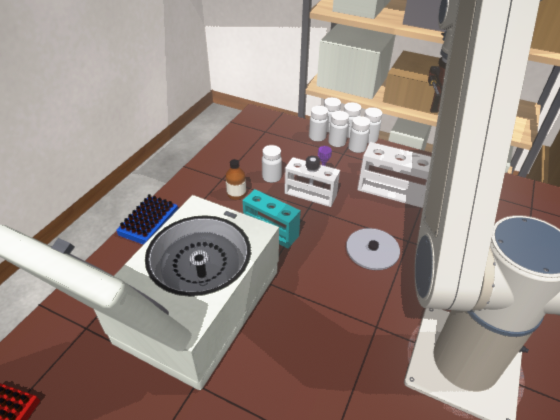

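Candidates in the scene picture: the black-knob screw at (225,254) in the small white rack (228,272), the purple look-alike at (198,283), the large white rack at (135,250) and the turquoise rack at (290,235). My choice is the black screw in the small white rack. The hub is at (364,160) in the scene picture and (198,260) in the side one. I'll check this in one close crop and measure.

```bash
python3 - <<'E'
from h import *
ims={c:cv2.imread(f'pics/{c}0.png') for c in('scene','side')}
a=cv2.resize(ims['scene'][225:315,175:275],(400,360),interpolation=cv2.INTER_CUBIC)
b=cv2.resize(ims['side'][225:297,155:235],(400,360),interpolation=cv2.INTER_CUBIC)
cv2.imwrite('pics/crop1.png',np.hstack([a,b]))
for c,box in(('scene',(205,242,240,275)),('side',(300,150,325,175))):
    d=np.load(c+'.npy');C=cloud(c,d);x0,y0,x1,y1=box
    im=ims[c][y0:y1,x0:x1];P=C[y0:y1,x0:x1]
    m=(im.max(2)<70)&(P[...,2]>105)&(P[...,2]<150);Q=P[m]
    print(c,'knob',m.sum(),Q.min(0).round(1),Q.max(0).round(1),Q.mean(0).round(1))
    t=Q[Q[:,2]>Q[:,2].max()-4];print(' top',len(t),t.mean(0).round(1),t.min(0).round(1),t.max(0).round(1))
    # rack top
    bx=dict(scene=(199,236,256,303),side=(286,155,341,205))[c];P=C[bx[1]:bx[3],bx[0]:bx[2]].reshape(-1,3)
    T=P[abs(P[:,2]-100)<4];r=cv2.minAreaRect(T[:,:2].astype(np.float32));print(' rack',len(T),r)
    # hub
    u,v=dict(scene=(364,160),side=(198,260))[c]
    P=C[v-15:v+15,u-15:u+15].reshape(-1,3);H=P[abs(P[:,2]-165)<5];H=H
    print(' hub',len(H),H.mean(0).round(1),H.min(0).round(1),H.max(0).round(1))
    # deck inner circle: deck points
    D=C.reshape(-1,3);D=D[(abs(D[:,2]-175)<4)&(D[:,0]>250)&(D[:,1]>0)&(D[:,1]<550)]
    print(' deck',len(D),cv2.minAreaRect(D[:,:2].astype(np.float32)))
E
```

```text
scene knob 182 [ 504.5 -381.8  106.9] [ 540.8 -342.5  137.4] [ 528.  -365.3  128.6]
 top 66 [ 522.3 -362.3  134.5] [ 505.1 -379.   133.4] [ 540.3 -342.5  137.4]
 rack 843 ((549.8825073242188, -392.83294677734375), (213.0921630859375, 124.62069702148438), 3.0112667083740234)
 hub 94 [589.5 115.5 163.3] [568.9  91.9 160.2] [611.9 136.9 166.9]
 deck 2929 ((593.9019775390625, 155.1316375732422), (312.9232482910156, 242.12619018554688), 89.16462707519531)
side knob 31 [ 503.8 -351.9  115.8] [ 532.  -336.9  133.6] [ 515.4 -342.4  124.3]
 top 6 [ 514.1 -341.7  131.5] [ 503.8 -349.5  129.6] [ 531.5 -336.9  133.6]
 rack 538 ((502.57427978515625, -322.07769775390625), (154.92457580566406, 225.60935974121094), 25.359474182128906)
 hub 178 [594.3 114.2 163.8] [572.9  92.8 160.1] [614.8 137.6 168.2]
 deck 5406 ((596.356689453125, 156.1732635498047), (314.4794921875, 243.5189666748047), 89.4288558959961)
```

View pics/crop1.png

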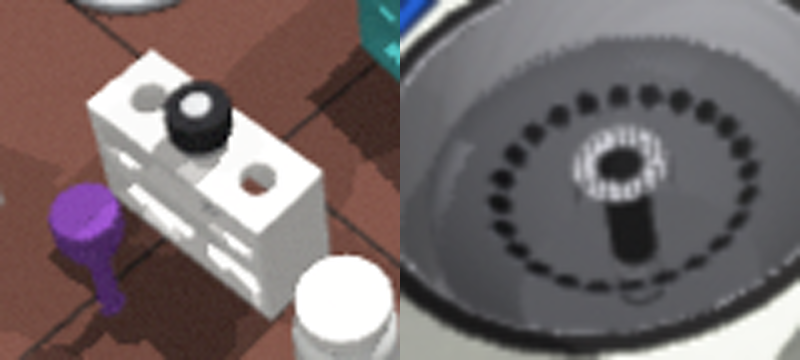

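The crop shows the black-knob screw standing in the middle hole of the small white rack. The purple look-alike is beside it. The hub is a light ring with a dark hole. I have viewed 3 pictures so far. Next I'll work out the moves.

```bash
cat >> h.py <<'E'
def state():
    s=ctrl.get_obs();Rm=R.from_rotvec(s['orientation']).as_matrix();return s,np.array(s['ee_pos']),Rm
def yaw(Rm): return np.degrees(np.arctan2(Rm[1,0],Rm[0,0]))
def plan(xyz,yw=None,n=None):
    "rows for straight move, tool-down, final tool x-axis at yaw yw deg"
    s,p,Rm=state();y0=yaw(Rm);yw=y0 if yw is None else yw
    Rt=lambda a:np.c_[[np.cos(a),np.sin(a),0],[np.sin(a),-np.cos(a),0],[0,0,-1]]
    d=np.array(xyz)-p;tot=(yw-y0)
    n=n or int(max(np.ceil(np.linalg.norm(d)/41),np.ceil(abs(tot)/7)));n=-(-n//5)*5
    tilt=R.from_matrix(Rm.T@Rt(np.radians(y0))).as_rotvec(degrees=True)
    print('p',p.round(1),'yaw',y0.round(2),'q',np.round(s['qpos'],3),'F',np.round(s['ft_force'],1),'w',round(float(s['width']),1),'t',s['t'],'tilt fix',tilt.round(2))
    print('n',n,'twist z/row',round(-tot/n,2));
    for k in range(n): 
        if k==0 or tot: print(k,(Rt(np.radians(y0+tot*k/n)).T@d/n/1000).round(4))
E
python3 - <<'E'
from h import *
s,p,Rm=state();P=np.array(optics.camera_info('wrist')['pose'])
print('cam in tool',(Rm.T@(P[:3,3]-p)).round(1));print((Rm.T@P[:3,:3]).round(3));print(np.array(optics.camera_info('wrist')['K']).round(1))
im=cv2.imread('pics/scene0.png').astype(int);C=cloud('scene',np.load('scene.npy'))
b=im[265:315,180:215];Q=C[265:315,180:215][(b[...,0]>b[...,1]+40)&(b[...,2]>b[...,1]+20)]
print('purple',len(Q),Q.min(0).round(),Q.max(0).round(),Q[Q[:,2]>Q[:,2].max()-6].mean(0).round())
T=C[236:303,199:256].reshape(-1,3);T=T[(abs(T[:,2]-99)<3)];m=np.hypot(*(T[:,:2]-[522,-362]).T)<80;T=T[m];r=cv2.minAreaRect(T[:,:2].astype(np.float32));print('rack',len(T),r)
plan((470,-400,400));
E
```

```text
cam in tool [65.6  0.6 20.1]
[[-0.    -0.97  -0.243]
 [ 1.    -0.     0.   ]
 [-0.    -0.243  0.97 ]]
[[360.9   0.  286.1]
 [  0.  360.9 210.8]
 [  0.    0.    1. ]]
purple 353 [ 444. -677.    1.] [1006. -392.  866.] [1006. -677.  866.]
rack 751 ((519.580810546875, -386.1515197753906), (151.62753295898438, 108.14159393310547), 2.8804032802581787)
p [ 232.9 -580.   404.7] yaw 21.88 q [-1.208  0.423  1.63   0.     1.089 -0.019] F [ 0.5 -0.5  1.4] w 87.7 t 1.1 tilt fix [ 0. -0. -0.]
n 10 twist z/row -0.0
0 [ 0.0287 -0.0079  0.0005]
```

```bash
python3 -c "
from h import *
plan((522,-362,400),93)"
```

```text
p [ 232.9 -580.   404.7] yaw 21.88 q [-1.208  0.423  1.63   0.     1.089 -0.019] F [ 0.5 -0.5  1.4] w 87.7 t 1.1 tilt fix [ 0. -0. -0.]
n 15 twist z/row -4.74
0 [ 0.0233 -0.0063  0.0003]
1 [ 0.0237 -0.0044  0.0003]
2 [ 0.024  -0.0024  0.0003]
3 [ 0.0241 -0.0004  0.0003]
4 [0.0241 0.0016 0.0003]
5 [0.0239 0.0036 0.0003]
6 [0.0235 0.0056 0.0003]
7 [0.0229 0.0075 0.0003]
8 [0.0223 0.0094 0.0003]
9 [0.0214 0.0112 0.0003]
10 [0.0204 0.0129 0.0003]
11 [0.0193 0.0145 0.0003]
12 [0.018  0.0161 0.0003]
13 [0.0166 0.0175 0.0003]
14 [0.0151 0.0188 0.0003]
```

>>> send_rows(
  rows=[
    {"offset":[0.0233,-0.0063,0],"twist":[0,0,-4.75]},
    {"offset":[0.0237,-0.0044,0],"twist":[0,0,-4.75]},
    {"offset":[0.024,-0.0024,0],"twist":[0,0,-4.75]},
    {"offset":[0.0241,-0.0004,0],"twist":[0,0,-4.75]},
    {"offset":[0.0241,0.0016,0],"twist":[0,0,-4.75]},
  ],
)

```text
t: 1.52
ee_pos: [328.5, -507.5, 404.6]
orientation: [2.889, 1.23, -0.002]
ft_force: [0.2, 0.4, 0.4]
width: 87.6
```

>>> send_rows(
  rows=[
    {"offset":[0.0239,0.0036,0],"twist":[0,0,-4.75]},
    {"offset":[0.0235,0.0056,0],"twist":[0,0,-4.75]},
    {"offset":[0.0229,0.0075,0],"twist":[0,0,-4.75]},
    {"offset":[0.0223,0.0094,0],"twist":[0,0,-4.75]},
    {"offset":[0.0214,0.0112,0],"twist":[0,0,-4.75]},
  ],
)

```text
t: 1.93
ee_pos: [427.9, -429.1, 404.8]
orientation: [2.555, 1.824, -0.002]
ft_force: [-0.5, -0.5, -0.9]
width: 88.2
```

>>> send_rows(
  rows=[
    {"offset":[0.0204,0.0129,0],"twist":[0,0,-4.75]},
    {"offset":[0.0193,0.0145,0],"twist":[0,0,-4.75]},
    {"offset":[0.018,0.0161,0],"twist":[0,0,-4.75]},
    {"offset":[0.0166,0.0175,0],"twist":[0,0,-4.75]},
    {"offset":[0.0151,0.0188,0],"twist":[0,0,-4.75]},
  ],
)

```text
t: 2.35
ee_pos: [525.8, -348.3, 405.0]
orientation: [2.099, 2.334, -0.003]
ft_force: [0.6, -0.3, 0.0]
width: 88.1
```

```bash
cat >> h.py <<'E'
def wristshot(name):
    i=optics.camera_info('wrist');im,d=optics.get_image('wrist');cv2.imwrite(f'pics/{name}.png',im);return im,d,cloud('wrist',d,i),i
E
python3 - <<'E'
from h import *
im,d,C,i=wristshot('w1')
s,p,Rm=state()
for f in(nets.spot_in,nets.spot_point):
    for l in('screw','rack'): print(l,[(round(r['conf'],2),np.round(r.get('extent',r.get('position')),1)) for r in f('wrist',l)])
dark=(im.max(2)<70)&(C[...,2]>125)&(C[...,2]<142)&(np.hypot(C[...,0]-522,C[...,1]+362)<60)
Q=C[dark];print('knob top',len(Q),Q.mean(0).round(1),Q.min(0).round(1),Q.max(0).round(1),cv2.minEnclosingCircle(Q[:,:2].astype(np.float32)))
T=C[(abs(C[...,2]-100)<4)&(np.hypot(C[...,0]-522,C[...,1]+362)<90)];print('rack',len(T),T.mean(0).round(1),cv2.minAreaRect(T[:,:2].astype(np.float32)))
iv=im.astype(int);pu=(iv[...,0]>iv[...,1]+40)&(iv[...,2]>iv[...,1]+20)&(d>0);Q=C[pu]
if len(Q): print('purple',len(Q),Q.min(0).round(),Q.max(0).round())
plan((522,-362,400),93)
E
```

```text
screw [(0.98, array([249.3, 197.3, 305.8, 254.3])), (0.71, array([214.7, 269.5, 268.9, 370.3])), (0.21, array([  3.1,   0. , 121.8, 108.4]))]
rack [(0.93, array([252.2,   0. , 457.9,  50.2])), (0.82, array([187.4, 163.3, 372.2, 254.6])), (0.7, array([  0. , 247.6, 161.4, 304.3]))]
screw [(0.8, array([276. , 215.9])), (0.57, array([241.5, 335.3]))]
rack [(0.97, array([ 74.7, 278.5])), (0.84, array([278.8, 194.7]))]
knob top 18 [ 526.  -373.8  133.8] [ 518.3 -377.6  132.8] [ 533.5 -365.4  134.9] ((525.433349609375, -371.778564453125), 8.106168746948242)
rack 8622 [ 518.7 -356.4   99.7] ((519.4580078125, -359.6842956542969), (150.5310516357422, 56.87917709350586), 2.7031333446502686)
purple 1211 [ 466. -586.   -1.] [ 520. -322.  316.]
p [ 524.6 -349.4  404.8] yaw 95.73 q [-0.606  0.43   1.618 -0.003  1.091 -0.705] F [-0.   0.  -0.7] w 87.8 t 2.6 tilt fix [-0.01  0.17 -0.  ]
n 5 twist z/row 0.55
0 [-0.0025 -0.0008  0.001 ]
1 [-0.0025 -0.0007  0.001 ]
2 [-0.0025 -0.0007  0.001 ]
3 [-0.0025 -0.0007  0.001 ]
4 [-0.0025 -0.0007  0.001 ]
```

View pics/w1.png

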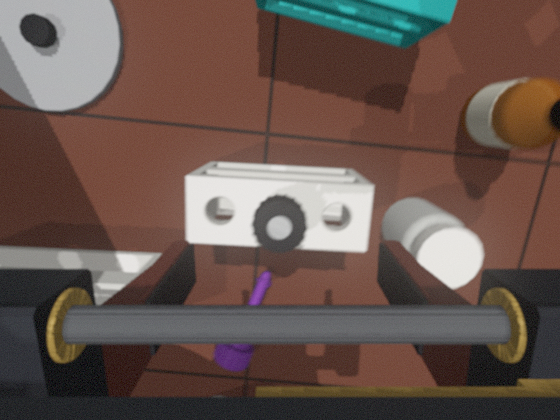

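The wrist picture shows the black knob at (278,224) on the small white rack. The purple screw lies on the bench at (245,335). Picture count is 4.

```bash
python3 - <<'E'
from h import *
im=cv2.imread('pics/w1.png');g=im[190:262,245:312].max(2)
i=optics.camera_info('wrist')
K=np.array(i['K']);P=np.array(i['pose'])
def ray(uv,z):
    r=P[:3,:3]@np.linalg.inv(K)@[uv[0],uv[1],1];return P[:3,3]+r*(z-P[2,3])/r[2]
c=[k for k in cv2.findContours((g<75).astype(np.uint8),cv2.RETR_CCOMP,cv2.CHAIN_APPROX_NONE)[0] if len(k)>15]
for k in c:
    e=cv2.fitEllipse(k);uv=np.array(e[0])+[245,190];print(len(k),e,uv,ray(uv,134).round(1),ray(uv,122).round(1))
for r in nets.spot_point('wrist','screw')[:1]: print(ray(r['position'],100))
E
```

```text
21 ((11.454032897949219, 67.093994140625), (3.401167869567871, 8.39674186706543), 179.9109649658203) [256.4540329  257.09399414] [ 505.9 -385.1  134. ] [ 505.3 -389.9  122. ]
50 ((27.123205184936523, 56.47703170776367), (7.37054967880249, 9.20524787902832), 101.46784210205078) [272.12320518 246.47703171] [ 516.7 -375.7  134. ] [ 516.6 -380.   122. ]
94 ((40.744876861572266, 55.60302734375), (9.097471237182617, 16.735280990600586), 74.49899291992188) [285.74487686 245.60302734] [ 526.6 -374.   134. ] [ 527.  -378.3  122. ]
[ 517.31734145 -361.42712135  100.        ]
```

>>> send_rows(
  rows=[
    {"offset":[-0.0118,-0.0038,0.01],"twist":[0,0.17,3]},
    {"offset":[0,0,0.025],"twist":[0,0,0]},
    {"offset":[0,0,0.025],"twist":[0,0,0]},
    {"offset":[0,0,0.015],"twist":[0,0,0]},
    {"offset":[0,0,0],"twist":[0,0,0]},
  ],
)

```text
t: 3.07
ee_pos: [517.5, -367.7, 330.1]
orientation: [2.182, 2.253, -0.0]
ft_force: [-0.6, -0.1, -0.0]
width: 87.8
```

```bash
python3 -c "
from h import *
plan((522,-361.5,287.5),92.7)"
```

```text
p [ 517.5 -367.7  330.1] yaw 91.83 q [-6.360e-01  5.240e-01  1.659e+00 -1.000e-03  9.530e-01 -6.680e-01] F [-0.6 -0.1 -0. ] w 87.8 t 3.0667 tilt fix [0.21 0.22 0.  ]
n 5 twist z/row -0.17
0 [0.0012 0.0009 0.0085]
1 [0.0012 0.001  0.0085]
2 [0.0012 0.001  0.0085]
3 [0.0012 0.001  0.0085]
4 [0.0012 0.001  0.0085]
```

>>> send_rows(
  rows=[
    {"offset":[0.0062,0.0046,0.01],"twist":[0.2,0.2,-0.9]},
    {"offset":[0,0,0.015],"twist":[0,0,0]},
    {"offset":[0,0,0.012],"twist":[0,0,0]},
    {"offset":[0,0,0.003],"twist":[0,0,0]},
    {"offset":[0,0,0],"twist":[0,0,0]},
  ],
)

```text
t: 3.48
ee_pos: [521.0, -363.4, 290.0]
orientation: [2.171, 2.268, 0.0]
ft_force: [0.2, -1.2, 0.0]
width: 87.7
```

```bash
python3 -c "
from h import *
plan((522,-361.5,287.5),92.7)"
```

```text
p [ 521.  -363.4  290. ] yaw 92.53 q [-0.628  0.578  1.676 -0.     0.885 -0.672] F [ 0.2 -1.2  0. ] w 87.7 t 3.4833 tilt fix [0.08 0.08 0.  ]
n 5 twist z/row -0.03
0 [0.0004 0.0002 0.0005]
1 [0.0004 0.0002 0.0005]
2 [0.0004 0.0002 0.0005]
3 [0.0004 0.0002 0.0005]
4 [0.0004 0.0002 0.0005]
```

Next: close, reopen, turn 90° (to q6 ≈ -130°) and close again, to centre the knob on the tool axis.

>>> send_rows(
  rows=[
    {"offset":[0.0018,0.001,0.0025],"twist":[0.1,0.1,0]},
    {"offset":[0,0,0],"twist":[0,0,0]},
    {"offset":[0,0,0],"twist":[0,0,0]},
    {"offset":[0,0,0],"twist":[0,0,0]},
    {"offset":[0,0,0],"twist":[0,0,0]},
  ],
)

```text
t: 3.9
ee_pos: [523.0, -361.6, 289.9]
orientation: [2.17, 2.268, 0.001]
ft_force: [-0.1, -0.3, -0.9]
width: 88.2
```

>>> send_rows(
  rows=[
    {"offset":[0,0,0],"twist":[0,0,0]},
    {"offset":[0,0,0],"twist":[0,0,0]},
    {"offset":[0,0,0],"twist":[0,0,0]},
    {"offset":[0,0,0],"twist":[0,0,0]},
    {"offset":[0,0,0],"twist":[0,0,0]},
  ],
  gripper=0,
)

```text
t: 4.32
ee_pos: [523.3, -361.8, 291.1]
orientation: [2.168, 2.267, 0.001]
ft_force: [0.5, 0.0, 0.4]
width: 57.9
```

>>> send_rows(
  rows=[
    {"offset":[0,0,0],"twist":[0,0,0]},
    {"offset":[0,0,0],"twist":[0,0,0]},
    {"offset":[0,0,0],"twist":[0,0,0]},
    {"offset":[0,0,0],"twist":[0,0,0]},
    {"offset":[0,0,0],"twist":[0,0,0]},
  ],
)

```text
t: 4.73
ee_pos: [522.5, -361.8, 291.1]
orientation: [2.169, 2.268, -0.0]
ft_force: [-0.5, 0.1, 0.8]
width: 39.3
```

>>> send_rows(
  rows=[
    {"offset":[0,0,0],"twist":[0,0,0]},
    {"offset":[0,0,0],"twist":[0,0,0]},
    {"offset":[0,0,0],"twist":[0,0,0]},
    {"offset":[0,0,0.003],"twist":[0,0,-6]},
    {"offset":[0,0,0],"twist":[0,0,-6]},
  ],
  gripper=0.062,
)

```text
t: 5.15
ee_pos: [523.0, -361.8, 288.0]
orientation: [1.915, 2.486, 0.0]
ft_force: [1.2, 0.0, -0.3]
width: 61.7
```

>>> send_rows(
  rows=[
    {"offset":[0,0,0],"twist":[0,0,-7]},
    {"offset":[0,0,0],"twist":[0,0,-7]},
    {"offset":[0,0,0],"twist":[0,0,-7]},
    {"offset":[0,0,0],"twist":[0,0,-7]},
    {"offset":[0,0,0],"twist":[0,0,-7]},
  ],
)

```text
t: 5.57
ee_pos: [523.5, -361.7, 287.7]
orientation: [1.055, 2.954, -0.002]
ft_force: [0.5, -0.2, 0.2]
width: 62.1
```

>>> send_rows(
  rows=[
    {"offset":[0,0,0],"twist":[0,0,-7]},
    {"offset":[0,0,0],"twist":[0,0,-7]},
    {"offset":[0,0,0],"twist":[0,0,-7]},
    {"offset":[0,0,0],"twist":[0,0,-7]},
    {"offset":[0,0,0],"twist":[0,0,-7]},
  ],
)

```text
t: 5.98
ee_pos: [523.9, -361.6, 287.5]
orientation: [0.096, 3.135, -0.004]
ft_force: [-0.2, 0.5, 1.2]
width: 61.7
```

```bash
python3 -c "
from h import *
plan((522.5,-361.8,288),180)"
```

```text
p [ 523.9 -361.6  287.5] yaw 176.5 q [-6.230e-01  5.830e-01  1.675e+00  1.000e-03  8.790e-01 -2.133e+00] F [-0.2  0.5  1.2] w 61.7 t 5.9833 tilt fix [-0.13  0.29 -0.  ]
n 5 twist z/row -0.7
0 [ 0.0003 -0.     -0.0001]
1 [ 0.0003 -0.     -0.0001]
2 [ 0.0003 -0.     -0.0001]
3 [ 0.0003 -0.     -0.0001]
4 [ 0.0003 -0.     -0.0001]
```

>>> send_rows(
  rows=[
    {"offset":[0.0013,0,0],"twist":[-0.13,0.29,0]},
    {"offset":[0,0,0],"twist":[0,0,0]},
    {"offset":[0,0,0],"twist":[0,0,0]},
    {"offset":[0,0,0],"twist":[0,0,0]},
    {"offset":[0,0,0],"twist":[0,0,0]},
  ],
)

```text
t: 6.4
ee_pos: [522.7, -361.5, 287.3]
orientation: [-0.106, -3.14, -0.0]
ft_force: [0.5, 0.1, -0.4]
width: 61.7
```

>>> send_rows(
  rows=[
    {"offset":[0,0,0],"twist":[0,0,0]},
    {"offset":[0,0,0],"twist":[0,0,0]},
    {"offset":[0,0,0],"twist":[0,0,0]},
    {"offset":[0,0,0],"twist":[0,0,0]},
    {"offset":[0,0,0],"twist":[0,0,0]},
  ],
  gripper=0,
)

```text
t: 6.82
ee_pos: [522.6, -360.9, 287.4]
orientation: [-0.112, -3.138, -0.003]
ft_force: [-2.0, -1.1, -0.5]
width: 39.4
```

```bash
python3 -c "
from h import *
plan((522.5,-361.8,420),178)"
```

```text
p [ 522.6 -360.9  287.4] yaw 175.92 q [-6.230e-01  5.820e-01  1.676e+00  1.000e-03  8.850e-01 -2.124e+00] F [-2.  -1.1 -0.5] w 39.4 t 6.8167 tilt fix [ 0.11 -0.08 -0.  ]
n 5 twist z/row -0.42
0 [ 0.     -0.0002 -0.0265]
1 [ 0.     -0.0002 -0.0265]
2 [ 0.     -0.0002 -0.0265]
3 [ 0.     -0.0002 -0.0265]
4 [ 0.     -0.0002 -0.0265]
```

>>> send_rows(
  rows=[
    {"offset":[0,0,-0.015],"twist":[0,0,0]},
    {"offset":[0,0,-0.03],"twist":[0,0,0]},
    {"offset":[0,0,-0.04],"twist":[0,0,0]},
    {"offset":[0,0,-0.04],"twist":[0,0,0]},
    {"offset":[0,0,-0.03],"twist":[0,0,0]},
  ],
)

```text
t: 7.23
ee_pos: [520.8, -360.0, 436.5]
orientation: [-0.112, -3.12, -0.02]
ft_force: [0.8, -0.2, -1.6]
width: 39.4
```

```bash
python3 -c "
from h import *
plan((590,105,462),240,15)"
```

```text
p [ 520.8 -360.   436.5] yaw 175.89 q [-0.624  0.407  1.576  0.     1.182 -2.123] F [ 0.8 -0.2 -1.6] w 39.4 t 7.2333 tilt fix [ 0.71 -1.13 -0.01]
n 15 twist z/row -4.27
0 [-0.0024  0.0313 -0.0017]
1 [-0.0047  0.031  -0.0017]
2 [-0.007   0.0306 -0.0017]
3 [-0.0093  0.0299 -0.0017]
4 [-0.0115  0.0292 -0.0017]
5 [-0.0136  0.0282 -0.0017]
6 [-0.0157  0.0271 -0.0017]
7 [-0.0176  0.0259 -0.0017]
8 [-0.0195  0.0245 -0.0017]
9 [-0.0213  0.023  -0.0017]
10 [-0.023   0.0213 -0.0017]
11 [-0.0245  0.0196 -0.0017]
12 [-0.0259  0.0177 -0.0017]
13 [-0.0271  0.0157 -0.0017]
14 [-0.0282  0.0136 -0.0017]
```

>>> send_rows(
  rows=[
    {"offset":[-0.0024,0.031,-0.004],"twist":[0.7,-1.1,-4.3]},
    {"offset":[-0.0047,0.031,-0.004],"twist":[0,0,-4.3]},
    {"offset":[-0.007,0.0306,-0.004],"twist":[0,0,-4.3]},
    {"offset":[-0.0093,0.03,-0.003],"twist":[0,0,-4.3]},
    {"offset":[-0.0115,0.029,-0.002],"twist":[0,0,-4.3]},
  ],
)

```text
t: 7.65
ee_pos: [544.1, -206.9, 462.7]
orientation: [-0.48, 3.092, -0.02]
ft_force: [0.1, -0.2, -1.2]
width: 39.8
```

>>> send_rows(
  rows=[
    {"offset":[-0.0136,0.0282,-0.001],"twist":[0,0,-4.3]},
    {"offset":[-0.0157,0.027,-0.001],"twist":[0,0,-4.3]},
    {"offset":[-0.0176,0.026,-0.001],"twist":[0,0,-4.3]},
    {"offset":[-0.0195,0.0245,0],"twist":[0,0,-4.3]},
    {"offset":[-0.0213,0.023,0],"twist":[0,0,-4.3]},
  ],
)

```text
t: 8.07
ee_pos: [563.9, -44.4, 464.2]
orientation: [-1.075, 2.941, -0.025]
ft_force: [0.9, 0.4, -2.0]
width: 39.8
```

```bash
python3 -c "
from h import *
plan((590,105,462),240,5)"
```

```text
p [563.9 -44.4 464.2] yaw -139.86 q [-0.097  0.268  1.711 -0.011  1.147 -2.364] F [ 0.9  0.4 -2. ] w 39.8 t 8.0667 tilt fix [-1.06  0.21 -0.  ]
n 5 twist z/row -75.97
0 [-0.0233  0.0195  0.0004]
1 [-0.0245 -0.0178  0.0004]
2 [ 0.0114 -0.0281  0.0004]
3 [0.03   0.0042 0.0004]
4 [0.0032 0.0302 0.0004]
```

```bash
sed -i 's/tot=(yw-y0)$/tot=(yw-y0+180)%360-180/' h.py; python3 -c "
from h import *
plan((636,90,462),-121,5)"
```

```text
p [563.9 -44.4 464.2] yaw -139.86 q [-0.097  0.268  1.711 -0.011  1.147 -2.364] F [ 0.9  0.4 -2. ] w 39.8 t 8.0667 tilt fix [-1.06  0.21 -0.  ]
n 5 twist z/row -3.77
0 [-0.0283  0.0112  0.0004]
1 [-0.029   0.0094  0.0004]
2 [-0.0296  0.0074  0.0004]
3 [-0.03    0.0055  0.0004]
4 [-0.0303  0.0035  0.0004]
```

>>> send_rows(
  rows=[
    {"offset":[-0.0283,0.0112,0],"twist":[-1,0.2,-3.8]},
    {"offset":[-0.029,0.0094,0],"twist":[0,0,-3.8]},
    {"offset":[-0.0296,0.0074,0],"twist":[0,0,-3.8]},
    {"offset":[-0.028,0.0055,0],"twist":[0,0,-3.8]},
    {"offset":[-0.018,0.003,0],"twist":[0,0,-3.8]},
  ],
)

```text
t: 8.48
ee_pos: [626.9, 87.6, 462.5]
orientation: [1.575, -2.715, -0.001]
ft_force: [-0.4, -0.4, -1.5]
width: 39.1
```

>>> send_rows(
  rows=[
    {"offset":[0,0,0],"twist":[0,0,0]},
    {"offset":[0,0,0],"twist":[0,0,0]},
    {"offset":[0,0,0],"twist":[0,0,0]},
    {"offset":[0,0,0],"twist":[0,0,0]},
    {"offset":[0,0,0],"twist":[0,0,0]},
  ],
)

```text
t: 8.9
ee_pos: [626.8, 89.6, 460.3]
orientation: [1.577, -2.71, -0.002]
ft_force: [-1.0, -0.0, -1.9]
width: 39.3
```

```bash
python3 - <<'E'
from h import *
plan((636,90,462),-121,5)
im,d,C,i=wristshot('w2');np.savez('w2.npz',C=C,K=i['K'],P=i['pose'])
for l in('hub_mouth','thread_mouth','screw'): print(l,[(round(r['conf'],2),np.round(r['position'],1)) for r in nets.spot_point('wrist',l)])
H=C[(abs(C[...,2]-165)<5)&(np.hypot(C[...,0]-592,C[...,1]-115)<35)]
print(len(H),H.mean(0),H.min(0),H.max(0),cv2.minEnclosingCircle(H[:,:2].astype(np.float32)))
E
```

```text
p [626.8  89.6 460.3] yaw -119.61 q [ 1.230e-01  3.810e-01  1.559e+00 -1.000e-03  1.208e+00 -2.501e+00] F [-1.  -0.  -1.9] w 39.3 t 8.9 tilt fix [ 0.24 -0.24 -0.  ]
n 5 twist z/row 0.28
0 [-0.001  -0.0016 -0.0003]
1 [-0.001  -0.0016 -0.0003]
2 [-0.001  -0.0016 -0.0003]
3 [-0.001  -0.0015 -0.0003]
4 [-0.001  -0.0015 -0.0003]
hub_mouth [(0.71, array([329.6, 210. ]))]
thread_mouth [(0.78, array([322. , 196.1]))]
screw []
1574 [591.72737136 114.83126334 163.43769372] [570.12315273  93.31839151 160.08874467] [613.88405952 136.08922459 165.89879438] ((591.9999389648438, 114.40806579589844), 21.99277114868164)
```

View pics/w2.png

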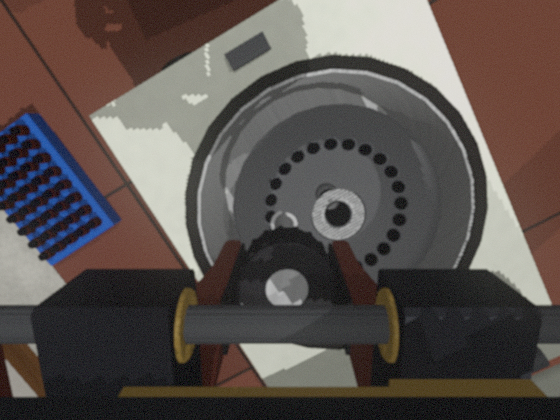

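Wrist picture (count 5): the hub ring is at (338,213) with its dark hole. The thread's ring shows above the knob at (284,217), which is where the tool axis should project. I'll fit both.

```bash
python3 - <<'E'
from h import *
im=cv2.imread('pics/w2.png');z=np.load('w2.npz');K,P,C=z['K'],z['P'],z['C']
s,p,Rm=state()
def ray(uv,zz):
    r=P[:3,:3]@np.linalg.inv(K)@[uv[0],uv[1],1];return P[:3,3]+r*(zz-P[2,3])/r[2]
def proj(X): c=K@(P[:3,:3].T@(np.array(X)-P[:3,3]));return c[:2]/c[2]
g=cv2.cvtColor(im,cv2.COLOR_BGR2GRAY)
b=g[180:248,305:372]
for th in(60,80,100,):
    for k in cv2.findContours((b<th).astype(np.uint8),cv2.RETR_LIST,cv2.CHAIN_APPROX_NONE)[0]:
        if 40<len(k)<140:
            e=cv2.fitEllipse(k);print('hole',th,len(k),np.round(e[0],1)+[305,180],np.round(e[1],1),ray(np.array(e[0])+[305,180],165).round(1))
for th in(110,130):
    k=max(cv2.findContours((b>th).astype(np.uint8),cv2.RETR_EXTERNAL,cv2.CHAIN_APPROX_NONE)[0],key=len);e=cv2.fitEllipse(k);print('rim',th,len(k),np.round(e[0],1)+[305,180],np.round(e[1],1),ray(np.array(e[0])+[305,180],165).round(1))
for zz in(187.4,251.4,259.4,267.4): print('axis',zz,proj(p+Rm@[0,0,zz]).round(1),(p+Rm@[0,0,zz]).round(1))
A=cv2.resize(im[190:240,255:305],(600,600),interpolation=cv2.INTER_CUBIC);cv2.imwrite('pics/crop2.png',A)
E
```

```text
hole 60 46 [339.2 244.3] [ 6.6 23.2] [603.1 136.2 165. ]
hole 60 56 [311.6 241.2] [13.6 21.3] [621.2 123.  165. ]
hole 60 70 [338.1 214.4] [21.1 24.4] [592.4 113.8 165. ]
hole 80 117 [322.4 240.9] [14.8 51.5] [613.5 127.  165. ]
hole 80 72 [337.6 213.7] [24.4 25. ] [592.4 113.1 165. ]
hole 80 46 [323.2 188.7] [ 9.9 21.3] [592.8  89.8 165. ]
hole 100 75 [337.6 213.7] [25.6 25.7] [592.4 113.  165. ]
rim 110 146 [337.9 213.9] [49.8 52.4] [592.3 113.3 165. ]
rim 130 143 [338.  213.9] [48.6 51.2] [592.3 113.4 165. ]
axis 187.4 [286.4 260.5] [626.1  89.6 273.2]
axis 251.4 [286.3 224.3] [625.7  89.5 209.2]
axis 259.4 [286.3 221. ] [625.7  89.5 201.2]
axis 267.4 [286.3 218. ] [625.7  89.5 193.2]
```

View pics/crop2.png

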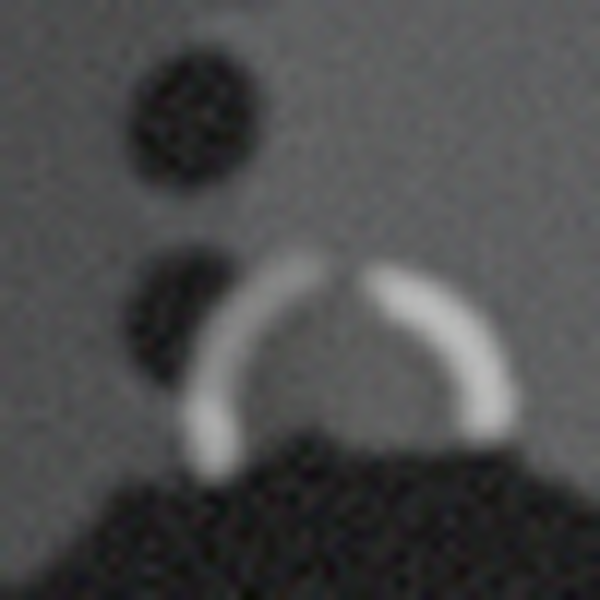

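```bash
python3 -c "
from h import *
plan((591,113.4,445),-119.6,5)"
```

```text
p [627.   89.8 460.6] yaw -119.58 q [ 1.240e-01  3.810e-01  1.558e+00 -1.000e-03  1.208e+00 -2.501e+00] F [ 0.4 -0.4 -2. ] w 39.6 t 9.1 tilt fix [ 0.21 -0.21 -0.  ]
n 5 twist z/row 0.0
0 [-0.0005  0.0086  0.0031]
1 [-0.0005  0.0086  0.0031]
2 [-0.0005  0.0086  0.0031]
3 [-0.0005  0.0086  0.0031]
4 [-0.0005  0.0086  0.0031]
```

>>> send_rows(
  rows=[
    {"offset":[0,0.012,0.003],"twist":[0.1,-0.1,0]},
    {"offset":[-0.0005,0.014,0.003],"twist":[0.1,-0.1,0]},
    {"offset":[-0.0005,0.01,0.003],"twist":[0,0,0]},
    {"offset":[0,0.003,0.003],"twist":[0,0,0]},
    {"offset":[0,0,0],"twist":[0,0,0]},
  ],
)

```text
t: 9.52
ee_pos: [592.5, 108.7, 448.9]
orientation: [-1.575, 2.716, -0.002]
ft_force: [0.3, -0.4, -2.3]
width: 39.7
```

```bash
python3 -c "
from h import *
plan((591,113.4,442),-119.6,5)"
```

```text
p [592.5 108.7 448.9] yaw -119.79 q [ 0.162  0.343  1.642 -0.     1.154 -2.46 ] F [ 0.3 -0.4 -2.3] w 39.7 t 9.5167 tilt fix [-0.1   0.06 -0.  ]
n 5 twist z/row -0.04
0 [-0.0007  0.0007  0.0014]
1 [-0.0007  0.0007  0.0014]
2 [-0.0007  0.0007  0.0014]
3 [-0.0007  0.0007  0.0014]
4 [-0.0007  0.0007  0.0014]
```

>>> send_rows(
  rows=[
    {"offset":[-0.0035,0.0036,0.004],"twist":[-0.1,0.06,0]},
    {"offset":[0,0,0.002],"twist":[0,0,0]},
    {"offset":[0,0,0],"twist":[0,0,0]},
    {"offset":[0,0,0],"twist":[0,0,0]},
    {"offset":[0,0,0],"twist":[0,0,0]},
  ],
)

```text
t: 9.93
ee_pos: [592.2, 113.6, 442.5]
orientation: [-1.575, 2.717, -0.001]
ft_force: [-0.3, 0.6, -2.0]
width: 39.5
```

```bash
python3 - <<'E'
from h import *
plan((591,113.4,442),-119.6,5)
im,d,C,i=wristshot('w3');np.savez('w3.npz',C=C,K=i['K'],P=i['pose'])
s,p,Rm=state();K,P=np.array(i['K']),np.array(i['pose'])
def proj(X): c=K@(P[:3,:3].T@(np.array(X)-P[:3,3]));return c[:2]/c[2]
for zz in(251.4,259.4,267.4,p[2]-165): print('axis',round(zz,1),proj(p+Rm@[0,0,zz]).round(1))
A=cv2.resize(im[180:260,245:345],(750,600),interpolation=cv2.INTER_CUBIC);cv2.imwrite('pics/crop3.png',A)
E
```

```text
p [592.2 113.6 442.5] yaw -119.8 q [ 1.700e-01  3.500e-01  1.647e+00 -1.000e-03  1.143e+00 -2.451e+00] F [-0.3  0.6 -2. ] w 39.5 t 9.9333 tilt fix [-0.06  0.01 -0.  ]
n 5 twist z/row -0.04
0 [0.0002 0.0002 0.0001]
1 [0.0002 0.0002 0.0001]
2 [0.0002 0.0002 0.0001]
3 [0.0002 0.0002 0.0001]
4 [0.0002 0.0002 0.0001]
axis 251.4 [286.5 223.5]
axis 259.4 [286.5 220.2]
axis 267.4 [286.5 217.2]
axis 277.6 [286.5 213.6]
```

View pics/crop3.png

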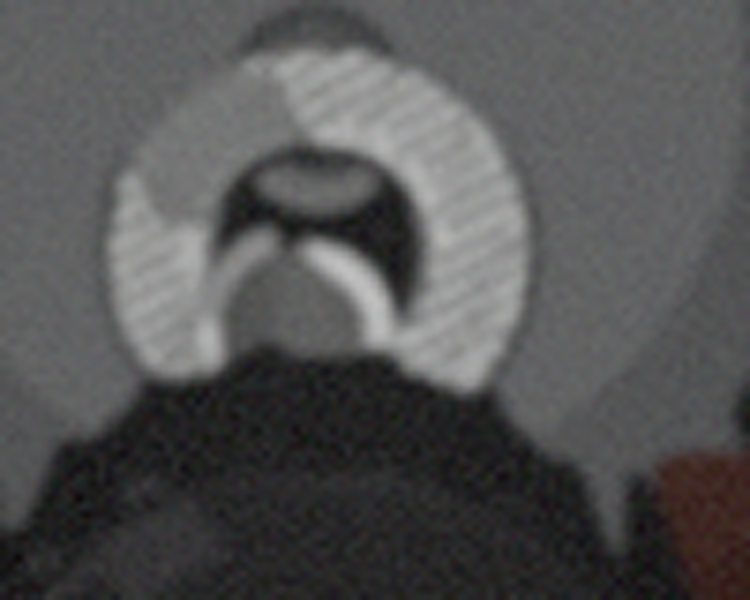

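Crop (count 7): the hub hole is centred at about (287.5,213.5) px and the thread at (284.9,224.1), so the tool needs about +1.9 mm along its y. That puts the target TCP near (590.4,114.2).

>>> send_rows(
  rows=[
    {"offset":[0.0003,0.0019,0],"twist":[-0.06,0,0]},
    {"offset":[0,0,0],"twist":[0,0,0]},
    {"offset":[0,0,0.004],"twist":[0,0,0]},
    {"offset":[0,0,0.004],"twist":[0,0,0]},
    {"offset":[0,0,0.002],"twist":[0,0,0]},
  ],
)

```text
t: 10.4
ee_pos: [590.8, 114.0, 432.6]
orientation: [-1.574, 2.717, -0.001]
ft_force: [-0.1, -0.3, -1.6]
width: 39.5
```

```bash
python3 -c "
from h import *
plan((590.4,114.2,426),-119.6,5)"
```

```text
p [590.8 114.  432.6] yaw -119.83 q [ 0.171  0.358  1.659  0.     1.122 -2.45 ] F [-0.1 -0.3 -1.6] w 39.5 t 10.4 tilt fix [-0.08  0.08 -0.  ]
n 5 twist z/row -0.05
0 [0.     0.0001 0.0013]
1 [0.     0.0001 0.0013]
2 [0.     0.0001 0.0013]
3 [0.     0.0001 0.0013]
4 [0.     0.0001 0.0013]
```

>>> send_rows(
  rows=[
    {"offset":[0.0001,0.0004,0.002],"twist":[-0.08,0.08,0]},
    {"offset":[0,0,0.002],"twist":[0,0,0]},
    {"offset":[0,0,0.002],"twist":[0,0,0]},
    {"offset":[0,0,0.0015],"twist":[0,0,0]},
    {"offset":[0,0,0.0015],"twist":[0,0,0]},
  ],
)

```text
t: 10.82
ee_pos: [590.2, 114.1, 421.7]
orientation: [1.574, -2.717, -0.001]
ft_force: [0.2, 0.4, -2.1]
width: 39.7
```

>>> send_rows(
  rows=[
    {"offset":[0,0,0.0012],"twist":[0,0,0]},
    {"offset":[0,0,0.0012],"twist":[0,0,0]},
    {"offset":[0,0,0.0012],"twist":[0,0,0]},
    {"offset":[0,0,0.0012],"twist":[0,0,0]},
    {"offset":[0,0,0.0012],"twist":[0,0,0]},
  ],
)

```text
t: 11.23
ee_pos: [590.2, 114.1, 415.1]
orientation: [1.574, -2.717, -0.001]
ft_force: [0.5, 0.5, -2.6]
width: 39.3
```

```bash
python3 -c "
from h import *
plan((590.4,114.2,415),-119.6,5);print(state()[0]['moment'])"
```

```text
p [590.2 114.1 415.1] yaw -119.83 q [ 0.171  0.377  1.675 -0.     1.091 -2.45 ] F [ 0.5  0.5 -2.6] w 39.3 t 11.2333 tilt fix [ 0.06 -0.05 -0.  ]
n 5 twist z/row -0.05
0 [-0. -0.  0.]
1 [-0. -0.  0.]
2 [-0. -0.  0.]
3 [-0. -0.  0.]
4 [-0. -0.  0.]
[ 0.13257316 -0.06113882  0.02550979]
```

>>> send_rows(
  rows=[
    {"offset":[0,0,0.0025],"twist":[0,0,0]},
    {"offset":[0,0,0.0025],"twist":[0,0,0]},
    {"offset":[0,0,0.0025],"twist":[0,0,0]},
    {"offset":[0,0,0.0025],"twist":[0,0,0]},
    {"offset":[0,0,0.0025],"twist":[0,0,0]},
  ],
)

```text
t: 11.65
ee_pos: [590.3, 114.1, 401.7]
orientation: [1.575, -2.718, -0.0]
ft_force: [-0.0, 0.4, -2.4]
width: 39.6
```

>>> send_rows(
  rows=[
    {"offset":[0,0,0.0025],"twist":[0,0,0]},
    {"offset":[0,0,0.0025],"twist":[0,0,0]},
    {"offset":[0,0,0.0025],"twist":[0,0,0]},
    {"offset":[0,0,0.0015],"twist":[0,0,0]},
    {"offset":[0,0,0.001],"twist":[0,0,0]},
  ],
)

```text
t: 12.07
ee_pos: [590.2, 114.1, 389.9]
orientation: [1.574, -2.717, -0.001]
ft_force: [0.3, -0.1, -1.6]
width: 39.8
```

```bash
python3 -c "
from h import *
plan((590.4,114.2,370),-119.6,5);print(state()[0]['moment'])"
```

```text
p [590.2 114.1 389.9] yaw -119.83 q [ 0.171  0.406  1.696 -0.     1.042 -2.45 ] F [ 0.3 -0.1 -1.6] w 39.8 t 12.0667 tilt fix [ 0.07 -0.06 -0.  ]
n 5 twist z/row -0.05
0 [-0.    -0.     0.004]
1 [-0.    -0.     0.004]
2 [-0.    -0.     0.004]
3 [-0.    -0.     0.004]
4 [-0.    -0.     0.004]
[ 0.090023   -0.14740591  0.0512928 ]
```

>>> send_rows(
  rows=[
    {"offset":[0,0,0.003],"twist":[0,0,0]},
    {"offset":[0,0,0.004],"twist":[0,0,0]},
    {"offset":[0,0,0.004],"twist":[0,0,0]},
    {"offset":[0,0,0.003],"twist":[0,0,0]},
    {"offset":[0,0,0.001],"twist":[0,0,0]},
  ],
)

```text
t: 12.48
ee_pos: [590.2, 114.1, 373.5]
orientation: [1.574, -2.717, -0.001]
ft_force: [-0.8, -0.6, -1.6]
width: 39.5
```

>>> send_rows(
  rows=[
    {"offset":[0,0,0.0008],"twist":[0,0,0]},
    {"offset":[0,0,0.0008],"twist":[0,0,0]},
    {"offset":[0,0,0.0008],"twist":[0,0,0]},
    {"offset":[0,0,0.0008],"twist":[0,0,0]},
    {"offset":[0,0,0.0008],"twist":[0,0,0]},
  ],
)

```text
t: 12.9
ee_pos: [590.2, 114.1, 368.8]
orientation: [1.574, -2.717, -0.001]
ft_force: [-0.0, 0.4, -1.2]
width: 39.8
```

```bash
python3 -c "
from h import *
plan((590.4,114.2,360),-119.6,5);print(state()[0]['moment'])"
```

```text
p [590.2 114.1 368.8] yaw -119.83 q [ 0.171  0.431  1.711 -0.     1.001 -2.45 ] F [-0.   0.4 -1.2] w 39.8 t 12.9 tilt fix [ 0.07 -0.06 -0.  ]
n 5 twist z/row -0.05
0 [-0.     -0.      0.0018]
1 [-0.     -0.      0.0018]
2 [-0.     -0.      0.0018]
3 [-0.     -0.      0.0018]
4 [-0.     -0.      0.0018]
[ 0.15548704 -0.0705474  -0.02135393]
```

>>> send_rows(
  rows=[
    {"offset":[0,0,0.0006],"twist":[0,0,0]},
    {"offset":[0,0,0.0006],"twist":[0,0,0]},
    {"offset":[0,0,0.0006],"twist":[0,0,0]},
    {"offset":[0,0,0.0006],"twist":[0,0,0]},
    {"offset":[0,0,0.0006],"twist":[0,0,0]},
  ],
)

```text
t: 13.32
ee_pos: [590.4, 114.2, 365.9]
orientation: [1.574, -2.718, -0.0]
ft_force: [-0.4, 0.4, -1.7]
width: 39.9
```

>>> send_rows(
  rows=[
    {"offset":[0,0,0.0005],"twist":[0,0,0]},
    {"offset":[0,0,0.0005],"twist":[0,0,0]},
    {"offset":[0,0,0.0005],"twist":[0,0,0]},
    {"offset":[0,0,0.0005],"twist":[0,0,0]},
    {"offset":[0,0,0.0005],"twist":[0,0,0]},
  ],
)

```text
t: 13.73
ee_pos: [590.4, 114.2, 363.2]
orientation: [1.574, -2.718, -0.0]
ft_force: [0.2, 0.5, -1.0]
width: 39.6
```

```bash
python3 -c "
from h import *
plan((590.4,114.2,360),-119.6,5);print(state()[0]['moment'])"
```

```text
p [590.4 114.2 363.2] yaw -119.83 q [ 0.171  0.438  1.715 -0.     0.989 -2.45 ] F [ 0.2  0.5 -1. ] w 39.6 t 13.7333 tilt fix [ 0.03 -0.03 -0.  ]
n 5 twist z/row -0.05
0 [-0.     -0.      0.0006]
1 [-0.     -0.      0.0006]
2 [-0.     -0.      0.0006]
3 [-0.     -0.      0.0006]
4 [-0.     -0.      0.0006]
[ 0.15132481 -0.04915864  0.0165325 ]
```

>>> send_rows(
  rows=[
    {"offset":[0,0,0.0005],"twist":[0,0,0]},
    {"offset":[0,0,0.0005],"twist":[0,0,3]},
    {"offset":[0,0,0.0005],"twist":[0,0,5]},
    {"offset":[0,0,0.0004],"twist":[0,0,5]},
    {"offset":[0,0,0.0004],"twist":[0,0,5]},
  ],
)

```text
t: 14.15
ee_pos: [590.8, 114.6, 362.4]
orientation: [-1.113, 2.936, 0.001]
ft_force: [-0.8, 2.6, 0.4]
width: 39.5
```

>>> send_rows(
  rows=[
    {"offset":[0,0,0.0004],"twist":[0,0,5]},
    {"offset":[0,0,0.0004],"twist":[0,0,5]},
    {"offset":[0,0,0.0004],"twist":[0,0,5]},
    {"offset":[0,0,0.0004],"twist":[0,0,5]},
    {"offset":[0,0,0.0004],"twist":[0,0,5]},
  ],
)

```text
t: 14.57
ee_pos: [590.9, 115.3, 361.6]
orientation: [-0.416, 3.111, 0.004]
ft_force: [-0.2, 0.5, -0.4]
width: 39.6
```

```bash
python3 -c "
from h import *
plan((590.4,114.2,360),-119.6,5);print(state()[0]['moment'])"
```

```text
p [590.9 115.3 361.6] yaw -164.77 q [ 0.172  0.441  1.715  0.003  0.983 -1.666] F [-0.2  0.5 -0.4] w 39.6 t 14.5667 tilt fix [0.14 0.18 0.  ]
n 5 twist z/row -9.03
0 [ 0.0002 -0.0002  0.0003]
1 [ 0.0002 -0.0002  0.0003]
2 [ 0.0002 -0.0001  0.0003]
3 [ 0.0002 -0.0001  0.0003]
4 [ 0.0002 -0.0001  0.0003]
[ 0.15307854 -0.04000375 -0.02762344]
```

>>> send_rows(
  rows=[
    {"offset":[0.0004,-0.0005,0.0003],"twist":[0.14,0.18,5]},
    {"offset":[0,0,0.0003],"twist":[0,0,5]},
    {"offset":[0,0,0.0003],"twist":[0,0,5]},
    {"offset":[0,0,0.0003],"twist":[0,0,5]},
    {"offset":[0,0,0.0003],"twist":[0,0,5]},
  ],
)

```text
t: 14.98
ee_pos: [591.1, 115.5, 361.1]
orientation: [0.303, 3.125, 0.004]
ft_force: [-0.3, -0.1, -1.1]
width: 39.6
```

>>> send_rows(
  rows=[
    {"offset":[0,0,0.0003],"twist":[0,0,5]},
    {"offset":[0,0,0.0003],"twist":[0,0,5]},
    {"offset":[0,0,0.0003],"twist":[0,0,5]},
    {"offset":[0,0,0.0003],"twist":[0,0,5]},
    {"offset":[0,0,0.0003],"twist":[0,0,5]},
  ],
)

```text
t: 15.4
ee_pos: [591.6, 115.8, 360.1]
orientation: [1.006, 2.973, 0.006]
ft_force: [-0.5, 0.1, -1.2]
width: 39.2
```

```bash
python3 -c "
from h import *
plan((590.6,114.6,360),None,5);print(state()[0]['moment'])"
```

```text
p [591.6 115.8 360.1] yaw 142.61 q [ 0.173  0.443  1.715  0.002  0.979 -0.747] F [-0.5  0.1 -1.2] w 39.2 t 15.4 tilt fix [0.27 0.1  0.  ]
n 5 twist z/row -0.0
0 [ 0.     -0.0003  0.    ]
[ 0.0365536  -0.23000765 -0.04865874]
```

>>> send_rows(
  rows=[
    {"offset":[0,0,0.0004],"twist":[0.27,0.1,5]},
    {"offset":[0,0,0.0004],"twist":[0,0,5]},
    {"offset":[0,0,0.0004],"twist":[0,0,5]},
    {"offset":[0,0,0.0004],"twist":[0,0,5]},
    {"offset":[0,0,0.0004],"twist":[0,0,5]},
  ],
)

```text
t: 15.82
ee_pos: [592.5, 116.2, 359.2]
orientation: [1.656, 2.667, 0.005]
ft_force: [0.2, -0.7, -0.3]
width: 39.2
```

>>> send_rows(
  rows=[
    {"offset":[0,0,0.0004],"twist":[0,0,5]},
    {"offset":[0,0,0.0004],"twist":[0,0,5]},
    {"offset":[0,0,0.0004],"twist":[0,0,5]},
    {"offset":[0,0,0.0004],"twist":[0,0,5]},
    {"offset":[0,0,0.0004],"twist":[0,0,5]},
  ],
)

```text
t: 16.23
ee_pos: [592.9, 116.3, 358.2]
orientation: [2.219, 2.22, 0.007]
ft_force: [-0.7, 0.5, -0.1]
width: 39.8
```

```bash
python3 -c "
from h import *
plan((590.6,114.6,360),None,5);print(state()[0]['moment'])"
```

```text
p [592.9 116.3 358.2] yaw 90.02 q [1.740e-01 4.470e-01 1.713e+00 1.000e-03 9.750e-01 1.730e-01] F [-0.7  0.5 -0.1] w 39.8 t 16.2333 tilt fix [ 0.3  -0.09 -0.  ]
n 5 twist z/row -0.0
0 [-0.0003 -0.0005 -0.0004]
[-0.17810175  0.01320203 -0.03782583]
```

Descent since the start of turning is 5.0 mm in 150°, exactly 12 mm a turn, so the thread has caught. The TCP has drifted about 3 mm sideways though. I'll release, unwind, recentre and regrasp, with a look in between.

>>> send_rows(
  rows=[
    {"offset":[0,0,0],"twist":[0,0,0]},
    {"offset":[0,0,0],"twist":[0,0,0]},
    {"offset":[0,0,0],"twist":[0,0,0]},
    {"offset":[0,0,0],"twist":[0,0,0]},
    {"offset":[0,0,0],"twist":[0,0,0]},
  ],
  gripper=0.064,
)

```text
t: 16.65
ee_pos: [593.5, 116.4, 359.1]
orientation: [2.213, 2.224, 0.01]
ft_force: [-0.1, 0.2, 0.1]
width: 63.3
```

```bash
python3 - <<'E'
from h import *
plan((590.6,114.4,360),None,5)
im,d,C,i=wristshot('w4');np.savez('w4.npz',C=C,K=i['K'],P=i['pose'])
s,p,Rm=state();K,P=np.array(i['K']),np.array(i['pose'])
def proj(X): c=K@(P[:3,:3].T@(np.array(X)-P[:3,3]));return c[:2]/c[2]
for zz in(204,171,165): print('hubaxis (590.5,114.3)',zz,proj((590.5,114.3,zz)).round(1))
E
```

```text
p [593.5 116.4 359.1] yaw 90.29 q [1.740e-01 4.470e-01 1.712e+00 1.000e-03 9.750e-01 1.680e-01] F [-0.1  0.2  0.1] w 63.3 t 16.65 tilt fix [ 0.43 -0.11 -0.  ]
n 5 twist z/row -0.0
0 [-0.0004 -0.0006 -0.0002]
hubaxis (590.5,114.3) 204 [276.4 291.1]
hubaxis (590.5,114.3) 171 [277.6 260.8]
hubaxis (590.5,114.3) 165 [277.8 256.4]
```

View pics/w4.png

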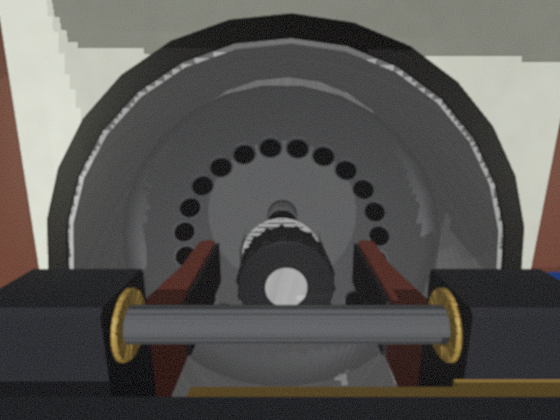

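Wrist picture (count 8): the screw stands in the hub. The knob is centred near column 286 and the hub ring near 282, so there may be a slight lean from the drift. I'll quantify it.

```bash
python3 - <<'E'
from h import *
im=cv2.imread('pics/w4.png');z=np.load('w4.npz');K,P,C=z['K'],z['P'],z['C']
def ray(uv,zz):
    r=P[:3,:3]@np.linalg.inv(K)@[uv[0],uv[1],1];return P[:3,3]+r*(zz-P[2,3])/r[2]
Z=C[...,2]
for lo,hi in((196,208),(166,182),(158,166.0)):
    m=(Z>lo)&(Z<hi)&(np.hypot(C[...,0]-591,C[...,1]-115)<30);v,u=np.nonzero(m);Q=C[m]
    print(lo,hi,len(Q),'u',u.min(),u.max(),'v',v.min(),v.max(),Q.mean(0).round(1),np.percentile(Q,[2,98],axis=0).round(1).tolist())
g=cv2.cvtColor(im,cv2.COLOR_BGR2GRAY)
for v in(225,230,235,240,245,250,255,260,265,270,280,290): print(v,g[v,225:345:3].tolist())
k=max(cv2.findContours((g[255:307,255:320]>130).astype(np.uint8),cv2.RETR_EXTERNAL,cv2.CHAIN_APPROX_NONE)[0],key=len);e=cv2.fitEllipse(k);print('cap',np.array(e[0])+[255,255],e[1])
for zz in(200,203): print(ray(np.array(e[0])+[255,255],zz).round(1))
E
```

```text
196 208 5950 u 205 335 v 233 303 [593.  121.9 203.5] [[562.8, 109.3, 197.5], [612.6, 135.7, 205.6]]
166 182 117 u 217 320 v 224 284 [571.5 120.3 179.9] [[562.8, 106.7, 176.5], [609.4, 135.5, 181.9]]
158 166.0 554 u 240 322 v 218 261 [588.2 128.5 163.5] [[570.8, 114.4, 161.6], [608.9, 134.2, 164.9]]
225 [96, 92, 97, 98, 97, 95, 97, 96, 99, 93, 97, 133, 158, 160, 160, 158, 160, 158, 115, 76, 150, 156, 157, 144, 144, 161, 155, 112, 100, 94, 97, 96, 92, 97, 96, 99, 98, 92, 97, 99]
230 [96, 95, 99, 93, 95, 97, 100, 89, 97, 141, 156, 156, 151, 114, 36, 51, 40, 41, 36, 36, 26, 35, 32, 34, 42, 67, 135, 157, 153, 108, 101, 95, 97, 93, 97, 100, 101, 99, 95, 96]
235 [98, 99, 97, 98, 98, 102, 87, 96, 146, 140, 138, 125, 49, 38, 31, 39, 32, 39, 31, 35, 40, 29, 37, 41, 33, 41, 37, 27, 29, 94, 121, 88, 98, 100, 89, 98, 95, 96, 97, 98]
240 [91, 101, 97, 92, 100, 97, 70, 135, 124, 62, 36, 43, 34, 40, 42, 39, 34, 38, 43, 46, 44, 44, 36, 39, 46, 45, 31, 34, 35, 38, 78, 105, 84, 98, 96, 96, 96, 97, 96, 96]
245 [95, 101, 100, 96, 96, 88, 132, 162, 82, 31, 36, 36, 35, 40, 52, 51, 51, 47, 50, 48, 50, 47, 5
[... 680 characters left out ...]
 46, 39, 47, 48, 55, 46, 49, 47, 45, 37, 88, 88, 85, 85]
270 [87, 85, 87, 85, 80, 34, 47, 41, 49, 51, 47, 45, 48, 48, 45, 48, 64, 138, 160, 163, 171, 170, 172, 163, 113, 49, 47, 46, 49, 47, 47, 52, 44, 46, 49, 39, 57, 86, 86, 76]
280 [86, 89, 87, 78, 42, 44, 47, 54, 40, 45, 48, 47, 40, 54, 155, 169, 166, 165, 164, 168, 170, 172, 174, 168, 170, 172, 171, 103, 49, 52, 47, 44, 53, 51, 39, 52, 49, 82, 84, 82]
290 [81, 86, 83, 81, 67, 41, 45, 45, 48, 48, 43, 47, 48, 83, 170, 164, 164, 162, 169, 170, 171, 174, 171, 171, 172, 172, 171, 148, 46, 46, 50, 46, 44, 45, 36, 49, 47, 79, 88, 85]
cap [285.77547264 286.6571312 ] (37.088478088378906, 41.625701904296875)
[594.4 114.3 200. ]
[594.3 115.8 203. ]
```

>>> send_rows(
  rows=[
    {"offset":[-0.0022,-0.0013,0.001],"twist":[0.43,-0.11,0]},
    {"offset":[0,0,0],"twist":[0,0,0]},
    {"offset":[0,0,0],"twist":[0,0,0]},
    {"offset":[0,0,0],"twist":[0,0,0]},
    {"offset":[0,0,0],"twist":[0,0,0]},
  ],
)

```text
t: 17.12
ee_pos: [592.0, 113.9, 358.0]
orientation: [-2.214, -2.228, 0.001]
ft_force: [-0.3, 0.1, -0.0]
width: 64.1
```

```bash
python3 -c "
from h import *
plan((592.2,114.2,358),None,5)"
```

```text
p [592.  113.9 358. ] yaw 90.38 q [ 0.17   0.447  1.715 -0.     0.981  0.164] F [-0.3  0.1 -0. ] w 64.1 t 17.1167 tilt fix [-0.05  0.02 -0.  ]
n 5 twist z/row -0.0
0 [0.0001 0.     0.    ]
```

Now close here to centre along x, open again, unwind 90° and close again to centre along y.

>>> send_rows(
  rows=[
    {"offset":[0,0,0],"twist":[0,0,0]},
    {"offset":[0,0,0],"twist":[0,0,0]},
    {"offset":[0,0,0],"twist":[0,0,0]},
    {"offset":[0,0,0],"twist":[0,0,0]},
    {"offset":[0,0,0],"twist":[0,0,0]},
  ],
  gripper=0,
)

```text
t: 17.53
ee_pos: [592.1, 113.9, 358.0]
orientation: [-2.214, -2.229, 0.001]
ft_force: [-0.2, -1.2, -0.7]
width: 39.5
```

```bash
python3 -c "
from h import *
plan((592.2,114.2,358),None,5)"
```

```text
p [592.1 113.9 358. ] yaw 90.39 q [ 0.17   0.447  1.715 -0.     0.981  0.164] F [-0.2 -1.2 -0.7] w 39.5 t 17.5333 tilt fix [-0.04  0.02 -0.  ]
n 5 twist z/row -0.0
0 [0.0001 0.     0.    ]
```

>>> send_rows(
  rows=[
    {"offset":[0,0,0],"twist":[0,0,0]},
    {"offset":[0,0,0],"twist":[0,0,0]},
    {"offset":[0,0,0],"twist":[0,0,0]},
    {"offset":[0,0,0],"twist":[0,0,-6]},
    {"offset":[0,0,0],"twist":[0,0,-6]},
  ],
  gripper=0.062,
)

```text
t: 17.95
ee_pos: [592.1, 113.9, 358.1]
orientation: [-1.963, -2.452, 0.001]
ft_force: [-0.2, 0.0, -0.4]
width: 61.7
```

>>> send_rows(
  rows=[
    {"offset":[0,0,0],"twist":[0,0,-7]},
    {"offset":[0,0,0],"twist":[0,0,-7]},
    {"offset":[0,0,0],"twist":[0,0,-7]},
    {"offset":[0,0,0],"twist":[0,0,-7]},
    {"offset":[0,0,0],"twist":[0,0,-7]},
  ],
)

```text
t: 18.37
ee_pos: [592.0, 114.0, 358.0]
orientation: [-1.112, -2.937, 0.001]
ft_force: [-0.2, -0.2, 0.3]
width: 61.9
```

>>> send_rows(
  rows=[
    {"offset":[0,0,0],"twist":[0,0,-7]},
    {"offset":[0,0,0],"twist":[0,0,-7]},
    {"offset":[0,0,0],"twist":[0,0,-7]},
    {"offset":[0,0,0],"twist":[0,0,-7]},
    {"offset":[0,0,0],"twist":[0,0,-7]},
  ],
)

```text
t: 18.78
ee_pos: [591.9, 114.1, 358.0]
orientation: [-0.155, -3.137, 0.0]
ft_force: [-0.1, 0.8, 0.1]
width: 61.8
```

```bash
python3 -c "
from h import *
plan((592.2,114.2,358),180,5)"
```

```text
p [591.9 114.1 358. ] yaw 174.34 q [ 0.171  0.447  1.715  0.     0.981 -1.302] F [-0.1  0.8  0.1] w 61.8 t 18.7833 tilt fix [-0.01 -0.07  0.  ]
n 5 twist z/row -1.13
0 [-0.0001  0.      0.    ]
1 [-0.0001  0.      0.    ]
2 [-0.0001  0.      0.    ]
3 [-0.0001  0.      0.    ]
4 [-0.0001  0.      0.    ]
```

>>> send_rows(
  rows=[
    {"offset":[0,0,0],"twist":[0,0,-6]},
    {"offset":[0,0,0],"twist":[0,0,-6]},
    {"offset":[-0.0002,0,0],"twist":[0,0,0]},
    {"offset":[0,0,0],"twist":[0,0,0]},
    {"offset":[0,0,0],"twist":[0,0,0]},
  ],
)

```text
t: 19.2
ee_pos: [592.1, 114.2, 358.1]
orientation: [0.19, -3.135, -0.0]
ft_force: [-0.5, -0.7, 0.1]
width: 61.8
```

>>> send_rows(
  rows=[
    {"offset":[0,0,0],"twist":[0,0,0]},
    {"offset":[0,0,0],"twist":[0,0,0]},
    {"offset":[0,0,0],"twist":[0,0,0]},
    {"offset":[0,0,0],"twist":[0,0,0]},
    {"offset":[0,0,0],"twist":[0,0,0]},
  ],
  gripper=0,
)

```text
t: 19.62
ee_pos: [592.0, 114.2, 358.0]
orientation: [0.179, -3.135, -0.0]
ft_force: [-0.4, 0.0, -0.4]
width: 39.3
```

>>> send_rows(
  rows=[
    {"offset":[0,0,0.0003],"twist":[0,0,4]},
    {"offset":[0,0,0.0003],"twist":[0,0,5]},
    {"offset":[0,0,0.0003],"twist":[0,0,5]},
    {"offset":[0,0,0.0003],"twist":[0,0,5]},
    {"offset":[0,0,0.0003],"twist":[0,0,5]},
  ],
)

```text
t: 20.03
ee_pos: [592.0, 114.7, 357.1]
orientation: [-0.504, -3.1, -0.002]
ft_force: [-0.9, 0.7, 1.0]
width: 39.3
```

```bash
python3 -c "
from h import *
plan((592.2,114.2,358),None,5);print(state()[0]['moment'])"
```

```text
p [592.  114.7 357.1] yaw 161.52 q [ 0.171  0.448  1.715  0.002  0.979 -1.078] F [-0.9  0.7  1. ] w 39.3 t 20.0333 tilt fix [ 0.06 -0.09 -0.  ]
n 5 twist z/row -0.0
0 [-0.0001 -0.0001 -0.0002]
[ 0.09212852 -0.03465602  0.00089824]
```

>>> send_rows(
  rows=[
    {"offset":[-0.0001,-0.0004,0.0003],"twist":[0.06,-0.09,5]},
    {"offset":[0,0,0.0003],"twist":[0,0,5]},
    {"offset":[0,0,0.0003],"twist":[0,0,5]},
    {"offset":[0,0,0.0003],"twist":[0,0,5]},
    {"offset":[0,0,0.0003],"twist":[0,0,5]},
  ],
)

```text
t: 20.45
ee_pos: [592.3, 114.8, 356.5]
orientation: [1.199, 2.903, 0.003]
ft_force: [0.0, 0.3, 0.8]
width: 39.1
```

>>> send_rows(
  rows=[
    {"offset":[0,0,0.0003],"twist":[0,0,5]},
    {"offset":[0,0,0.0003],"twist":[0,0,5]},
    {"offset":[0,0,0.0003],"twist":[0,0,5]},
    {"offset":[0,0,0.0003],"twist":[0,0,5]},
    {"offset":[0,0,0.0003],"twist":[0,0,5]},
  ],
)

```text
t: 20.87
ee_pos: [592.4, 115.2, 355.5]
orientation: [1.83, 2.553, 0.005]
ft_force: [-1.2, -0.2, 0.4]
width: 39.5
```

```bash
python3 -c "
from h import *
plan((592.2,114.2,358),None,5);print(state()[0]['moment'])"
```

```text
p [592.4 115.2 355.5] yaw 108.71 q [ 0.172  0.45   1.716  0.002  0.973 -0.156] F [-1.2 -0.2  0.4] w 39.5 t 20.8667 tilt fix [ 0.17 -0.08 -0.  ]
n 5 twist z/row -0.0
0 [-0.0002 -0.0001 -0.0005]
[ 0.06448656 -0.03334666  0.01146236]
```

>>> send_rows(
  rows=[
    {"offset":[-0.0006,-0.0004,0.0003],"twist":[0.17,-0.08,5]},
    {"offset":[0,0,0.0003],"twist":[0,0,5]},
    {"offset":[0,0,0.0003],"twist":[0,0,5]},
    {"offset":[0,0,0.0003],"twist":[0,0,5]},
    {"offset":[0,0,0.0003],"twist":[0,0,5]},
  ],
)

```text
t: 21.28
ee_pos: [592.7, 114.9, 354.7]
orientation: [2.365, 2.067, 0.003]
ft_force: [1.0, 0.3, -0.2]
width: 39.5
```

>>> send_rows(
  rows=[
    {"offset":[0,0,0.0003],"twist":[0,0,5]},
    {"offset":[0,0,0.0003],"twist":[0,0,5]},
    {"offset":[0,0,0.0003],"twist":[0,0,5]},
    {"offset":[0,0,0.0003],"twist":[0,0,5]},
    {"offset":[0,0,0.0003],"twist":[0,0,5]},
  ],
)

```text
t: 21.7
ee_pos: [592.9, 115.2, 353.7]
orientation: [-2.775, -1.473, -0.005]
ft_force: [-0.8, 1.3, 1.0]
width: 39.6
```

```bash
python3 -c "
from h import *
plan((592.2,114.2,358),None,5);print(state()[0]['moment'])"
```

```text
p [592.9 115.2 353.7] yaw 55.92 q [1.720e-01 4.530e-01 1.716e+00 1.000e-03 9.690e-01 7.660e-01] F [-0.8  1.3  1. ] w 39.6 t 21.7 tilt fix [ 0.08 -0.18 -0.  ]
n 5 twist z/row -0.0
0 [-0.0002 -0.     -0.0009]
[ 0.02725768  0.02861067 -0.01986163]
```

>>> send_rows(
  rows=[
    {"offset":[-0.0008,0,0.0003],"twist":[0.08,-0.18,5]},
    {"offset":[0,0,0.0003],"twist":[0,0,5]},
    {"offset":[0,0,0.0003],"twist":[0,0,5]},
    {"offset":[0,0,0.0003],"twist":[0,0,5]},
    {"offset":[0,0,0.0003],"twist":[0,0,5]},
  ],
)

```text
t: 22.12
ee_pos: [592.8, 115.0, 352.9]
orientation: [-3.037, -0.8, -0.003]
ft_force: [-2.0, 0.8, 4.5]
width: 39.3
```

```bash
python3 -c "
from h import *
plan((592.2,114.2,358),None,5);print(state()[0]['moment'])"
```

```text
p [592.8 115.  352.9] yaw 29.52 q [1.720e-01 4.540e-01 1.717e+00 1.000e-03 9.690e-01 1.227e+00] F [-2.   0.8  4.5] w 39.3 t 22.1167 tilt fix [-0.02 -0.11  0.  ]
n 5 twist z/row -0.0
0 [-0.0002  0.0001 -0.001 ]
[0.40991289 0.3632597  0.06098978]
```

>>> send_rows(
  rows=[
    {"offset":[0,0,0.0002],"twist":[0,0,4]},
    {"offset":[0,0,0.0002],"twist":[0,0,4]},
    {"offset":[0,0,0.0002],"twist":[0,0,4]},
    {"offset":[0,0,0.0002],"twist":[0,0,4]},
    {"offset":[0,0,0.0002],"twist":[0,0,4]},
  ],
)

```text
t: 22.53
ee_pos: [592.5, 115.7, 352.9]
orientation: [-3.131, -0.229, -0.002]
ft_force: [-1.4, -1.2, 1.2]
width: 39.4
```

```bash
python3 -c "
from h import *
plan((592.2,114.2,358),None,5);print(state()[0]['moment'])"
```

```text
p [592.5 115.7 352.9] yaw 8.38 q [0.173 0.454 1.717 0.002 0.969 1.596] F [-1.4 -1.2  1.2] w 39.4 t 22.5333 tilt fix [-0.11 -0.08  0.  ]
n 5 twist z/row -0.0
0 [-0.0001  0.0003 -0.001 ]
[-0.39424434  0.07274063  0.16170923]
```

>>> send_rows(
  rows=[
    {"offset":[0,0,0.0003],"twist":[-0.1,-0.08,5]},
    {"offset":[0,0,0.0003],"twist":[0,0,5]},
    {"offset":[0,0,0.0003],"twist":[0,0,5]},
    {"offset":[0,0,0.0003],"twist":[0,0,5]},
    {"offset":[0,0,0.0003],"twist":[0,0,5]},
  ],
)

```text
t: 22.95
ee_pos: [592.6, 115.5, 352.8]
orientation: [3.102, -0.479, 0.004]
ft_force: [2.2, -1.7, -1.6]
width: 39.4
```

```bash
python3 -c "
from h import *
plan((592.2,114.2,358),None,5);print(state()[0]['moment'])
im,d,C,i=wristshot('w5');np.savez('w5.npz',C=C,K=i['K'],P=i['pose'])
cv2.imwrite('pics/c5.png',cv2.resize(im[170:320,190:390],(800,600),interpolation=cv2.INTER_CUBIC))"
```

```text
p [592.6 115.5 352.8] yaw -17.56 q [ 0.174  0.454  1.717 -0.004  0.969  2.053] F [ 2.2 -1.7 -1.6] w 39.4 t 22.95 tilt fix [ 0.14 -0.17 -0.  ]
n 5 twist z/row -0.0
0 [ 0.      0.0003 -0.001 ]
[-0.14954168 -0.70500892  0.8039358 ]
```

View pics/c5.png

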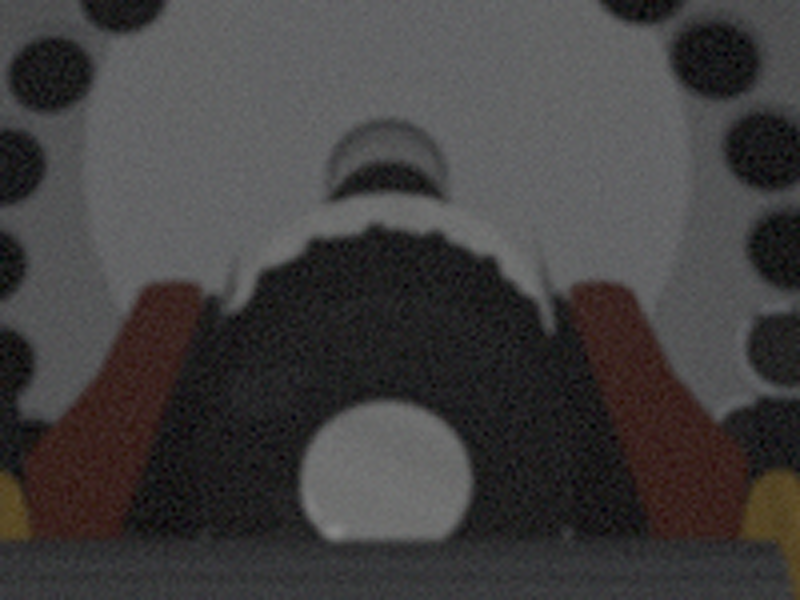

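Crop (count 9): the knob is concentric with the hub. The torque has risen to 0.8 Nm while z stalls at 352.8, against an expected home of about 352.4, so it is seated or close to it. I'll release, recentre, and regrip for a final tightening to confirm.

>>> send_rows(
  rows=[
    {"offset":[0,0,0],"twist":[0,0,0]},
    {"offset":[0,0,0],"twist":[0,0,0]},
    {"offset":[0,0,0],"twist":[0,0,0]},
    {"offset":[0,0,0],"twist":[0,0,0]},
    {"offset":[0,0,0],"twist":[0,0,0]},
  ],
  gripper=0.064,
)

```text
t: 23.42
ee_pos: [592.5, 115.5, 352.6]
orientation: [3.103, -0.478, 0.002]
ft_force: [-0.2, -0.5, -0.3]
width: 63.6
```

```bash
python3 - <<'E'
from h import *
plan((592.2,114.2,354),None,5);print(state()[0]['moment'])
for c in('scene','side'):
    im,d=optics.get_image(c);C=cloud(c,d);cv2.imwrite(f'pics/{c}9.png',im)
im,d,C,i=wristshot('w6');np.savez('w6.npz',C=C,K=i['K'],P=i['pose'])
m=(C[...,2]>192)&(C[...,2]<212)&(np.hypot(C[...,0]-592.5,C[...,1]-114.5)<16);Q=C[m]
A=np.c_[Q[:,:2]-[592.5,114.5],np.ones(len(Q))];r=np.linalg.lstsq(A,Q[:,2],rcond=None)[0];res=Q[:,2]-A@r;k=abs(res)<1.5
r=np.linalg.lstsq(A[k],Q[k,2],rcond=None)[0];print('knob top plane',len(Q),k.sum(),r)
h=(C[...,2]>158)&(C[...,2]<168)&(np.hypot(C[...,0]-592.5,C[...,1]-114.5)<23);print('hub',h.sum(),np.median(C[h],0))
z=np.load('w4.npz')['C'];
for lim in(16,): 
    m=(z[...,2]>196)&(z[...,2]<212)&(np.hypot(z[...,0]-594,z[...,1]-116)<16);print('w4 knob top median',np.median(z[m],0));h=(z[...,2]>158)&(z[...,2]<168)&(np.hypot(z[...,0]-592.5,z[...,1]-114.5)<23);print('w4 hub',np.median(z[h],0))
E
```

```text
p [592.5 115.5 352.6] yaw -17.51 q [ 0.173  0.455  1.717 -0.003  0.969  2.052] F [-0.2 -0.5 -0.3] w 63.6 t 23.4167 tilt fix [ 0.12 -0.11 -0.  ]
n 5 twist z/row -0.0
0 [ 0.      0.0003 -0.0003]
[ 0.07366177 -0.00026499 -0.0396069 ]
knob top plane 3438 3376 [-1.58045490e-02 -4.40551160e-04  1.98855252e+02]
hub 619 [608.03384393 107.15495135 163.5004328 ]
w4 knob top median [593.98156058 119.18532897 204.12162106]
w4 hub [587.56724884 130.11802262 163.56297563]
```

>>> send_rows(
  rows=[
    {"offset":[0.0001,0.0013,0],"twist":[0.12,-0.11,-5]},
    {"offset":[0,0,0],"twist":[0,0,-7]},
    {"offset":[0,0,0],"twist":[0,0,-7]},
    {"offset":[0,0,0],"twist":[0,0,-7]},
    {"offset":[0,0,0],"twist":[0,0,-7]},
  ],
)

```text
t: 23.98
ee_pos: [592.1, 114.2, 352.5]
orientation: [-3.11, -0.446, 0.001]
ft_force: [0.1, -0.4, -0.8]
width: 63.6
```

>>> send_rows(
  rows=[
    {"offset":[0,0,0],"twist":[0,0,-7]},
    {"offset":[0,0,0],"twist":[0,0,-7]},
    {"offset":[0,0,0],"twist":[0,0,-7]},
    {"offset":[0,0,0],"twist":[0,0,-7]},
    {"offset":[0,0,0],"twist":[0,0,-7]},
  ],
)

```text
t: 24.4
ee_pos: [592.1, 114.2, 352.5]
orientation: [-2.822, -1.38, 0.001]
ft_force: [-0.8, -0.2, 0.4]
width: 64.0
```

>>> send_rows(
  rows=[
    {"offset":[0,0,0],"twist":[0,0,-7]},
    {"offset":[0,0,0],"twist":[0,0,-7]},
    {"offset":[0,0,0],"twist":[0,0,-7]},
    {"offset":[0,0,0],"twist":[0,0,0]},
    {"offset":[0,0,0],"twist":[0,0,0]},
  ],
)

```text
t: 24.82
ee_pos: [592.1, 114.3, 352.4]
orientation: [-2.513, -1.884, 0.001]
ft_force: [-0.1, 0.8, -0.3]
width: 64.1
```

```bash
python3 - <<'E'
from h import *
plan((592.2,114.2,352.6),None,5)
for f,c in(('w2',(592,114.4)),('w4',(592.3,114.2)),('w6',(592.3,114.2))):
    C=np.load(f+'.npz')['C'];r=np.hypot(C[...,0]-c[0],C[...,1]-c[1])
    for a,b in((11,14),(14,17),(17,19.5),(19.5,22)):
        q=C[...,2][(r>a)&(r<b)&(abs(C[...,2]-164)<5)]
        print(f,a,b,len(q),np.round(np.percentile(q,[10,50,90]),2) if len(q)else'')
E
```

```text
p [592.1 114.3 352.4] yaw 73.71 q [1.710e-01 4.540e-01 1.718e+00 1.000e-03 9.700e-01 4.550e-01] F [-0.1  0.8 -0.3] w 64.1 t 24.8167 tilt fix [-0.06 -0.    0.  ]
n 5 twist z/row -0.0
0 [-0.  0. -0.]
w2 11 14 307 [162.7  163.47 164.36]
w2 14 17 453 [162.8  163.6  164.41]
w2 17 19.5 436 [162.75 163.57 164.38]
w2 19.5 22 313 [161.3  163.33 164.54]
w4 11 14 0 
w4 14 17 48 [162.73 163.47 164.36]
w4 17 19.5 316 [162.82 163.63 164.31]
w4 19.5 22 188 [162.53 163.55 164.39]
w6 11 14 0 
w6 14 17 23 [162.75 163.2  163.92]
w6 17 19.5 334 [162.78 163.56 164.3 ]
w6 19.5 22 245 [162.7  163.52 164.37]
```

>>> send_rows(
  rows=[
    {"offset":[0,0,0],"twist":[-0.06,0,0]},
    {"offset":[0,0,0],"twist":[0,0,0]},
    {"offset":[0,0,0],"twist":[0,0,0]},
    {"offset":[0,0,0],"twist":[0,0,0]},
    {"offset":[0,0,0],"twist":[0,0,0]},
  ],
  gripper=0,
)

```text
t: 25.23
ee_pos: [592.1, 114.2, 352.4]
orientation: [2.523, 1.871, 0.001]
ft_force: [1.1, -0.2, -0.9]
width: 39.3
```

>>> send_rows(
  rows=[
    {"offset":[0,0,0],"twist":[0,0,0]},
    {"offset":[0,0,0],"twist":[0,0,0]},
    {"offset":[0,0,0],"twist":[0,0,0]},
    {"offset":[0,0,0],"twist":[0,0,-6]},
    {"offset":[0,0,0],"twist":[0,0,-6]},
  ],
  gripper=0.062,
)

```text
t: 25.65
ee_pos: [592.0, 114.2, 352.4]
orientation: [2.311, 2.128, 0.0]
ft_force: [-0.2, 0.3, -0.7]
width: 62.0
```

>>> send_rows(
  rows=[
    {"offset":[0,0,0],"twist":[0,0,-7]},
    {"offset":[0,0,0],"twist":[0,0,-7]},
    {"offset":[0,0,0],"twist":[0,0,-7]},
    {"offset":[0,0,0],"twist":[0,0,-7]},
    {"offset":[0,0,0],"twist":[0,0,-7]},
  ],
)

```text
t: 26.07
ee_pos: [591.8, 114.3, 352.4]
orientation: [-1.542, -2.736, 0.0]
ft_force: [0.3, -0.4, -0.0]
width: 62.1
```

>>> send_rows(
  rows=[
    {"offset":[0,0,0],"twist":[0,0,-7]},
    {"offset":[0,0,0],"twist":[0,0,-7]},
    {"offset":[0,0,0],"twist":[0,0,-7]},
    {"offset":[0,0,0],"twist":[0,0,-7]},
    {"offset":[0,0,0],"twist":[0,0,-7]},
  ],
)

```text
t: 26.48
ee_pos: [591.6, 114.4, 352.4]
orientation: [-0.626, -3.077, -0.0]
ft_force: [0.3, 0.3, 0.2]
width: 61.6
```

```bash
python3 -c "
from h import *
plan((592.2,114.2,352.6),None,5)"
```

```text
p [591.6 114.4 352.4] yaw 157.0 q [ 1.710e-01  4.540e-01  1.719e+00  1.000e-03  9.700e-01 -9.990e-01] F [0.3 0.3 0.2] w 61.6 t 26.4833 tilt fix [-0.01 -0.06  0.  ]
n 5 twist z/row -0.0
0 [-0.0001 -0.     -0.    ]
```

>>> send_rows(
  rows=[
    {"offset":[-0.0005,0,0],"twist":[0,-0.06,0]},
    {"offset":[0,0,0],"twist":[0,0,0]},
    {"offset":[0,0,0],"twist":[0,0,0]},
    {"offset":[0,0,0],"twist":[0,0,0]},
    {"offset":[0,0,0],"twist":[0,0,0]},
  ],
  gripper=0,
)

```text
t: 26.9
ee_pos: [592.3, 114.9, 352.4]
orientation: [0.638, 3.076, 0.002]
ft_force: [-0.1, -1.5, 0.6]
width: 39.3
```

>>> send_rows(
  rows=[
    {"offset":[0,0,0],"twist":[0,0,0]},
    {"offset":[0,0,0.0002],"twist":[0,0,4]},
    {"offset":[0,0,0.0002],"twist":[0,0,4]},
    {"offset":[0,0,0.0002],"twist":[0,0,4]},
    {"offset":[0,0,0.0002],"twist":[0,0,4]},
  ],
)

```text
t: 27.32
ee_pos: [590.8, 116.6, 352.4]
orientation: [-1.072, -2.948, -0.001]
ft_force: [-5.1, 7.1, 3.6]
width: 39.4
```

```bash
python3 -c "
from h import *
plan((592.2,114.2,352.6),None,5);print(state()[0]['moment'])"
```

```text
p [590.8 116.6 352.4] yaw 140.04 q [ 0.174  0.454  1.719  0.003  0.972 -0.701] F [-5.1  7.1  3.6] w 39.4 t 27.3167 tilt fix [-0.05 -0.25  0.  ]
n 5 twist z/row -0.0
0 [-0.0005 -0.0002 -0.    ]
[1.2442344  0.67337434 0.8256957 ]
```

>>> send_rows(
  rows=[
    {"offset":[0,0,0.0002],"twist":[0,0,4]},
    {"offset":[0,0,0.0002],"twist":[0,0,4]},
    {"offset":[0,0,0.0002],"twist":[0,0,4]},
    {"offset":[0,0,0.0002],"twist":[0,0,4]},
    {"offset":[0,0,0.0002],"twist":[0,0,4]},
  ],
)

```text
t: 27.73
ee_pos: [590.1, 119.6, 352.7]
orientation: [-1.589, -2.703, -0.005]
ft_force: [1.3, 3.0, -0.4]
width: 39.6
```

```bash
python3 -c "
from h import *
plan((592.2,114.2,352.6),None,5);print(state()[0]['moment'])"
```

```text
p [590.1 119.6 352.7] yaw 119.1 q [ 0.179  0.453  1.72   0.007  0.971 -0.333] F [ 1.3  3.  -0.4] w 39.6 t 27.7333 tilt fix [-0.02 -0.37  0.  ]
n 5 twist z/row -0.0
0 [-0.0012 -0.0002  0.    ]
[ 0.34930583 -0.21996684  0.6614799 ]
```

>>> send_rows(
  rows=[
    {"offset":[0,0,0],"twist":[0,0,0]},
    {"offset":[0,0,0],"twist":[0,0,0]},
    {"offset":[0,0,0],"twist":[0,0,0]},
    {"offset":[0,0,-0.03],"twist":[0,0,0]},
    {"offset":[0,0,-0.035],"twist":[0,0,0]},
  ],
  gripper=0.08,
)

```text
t: 28.15
ee_pos: [588.2, 118.6, 411.7]
orientation: [-1.583, -2.694, 0.011]
ft_force: [1.1, -0.6, -0.4]
width: 69.4
```

>>> send_rows(
  rows=[
    {"offset":[-0.01,0,-0.02],"twist":[0,0,0]},
    {"offset":[-0.02,0,0],"twist":[0,0,0]},
    {"offset":[-0.015,0,0],"twist":[0,0,0]},
    {"offset":[0,0,0],"twist":[0,0,0]},
    {"offset":[0,0,0],"twist":[0,0,0]},
  ],
)

```text
t: 28.57
ee_pos: [612.3, 77.7, 439.4]
orientation: [-1.58, -2.704, 0.001]
ft_force: [0.4, -0.1, -0.1]
width: 80.2
```

```bash
python3 - <<'E'
from h import *
plan((592.2,114.2,352.6),None,5)
im,d,C,i=wristshot('w7');np.savez('w7.npz',C=C,K=i['K'],P=i['pose'])
def plane(m,c,C=C):
    Q=C[m];A=np.c_[Q[:,:2]-c,np.ones(len(Q))];k=np.ones(len(Q),bool)
    for _ in range(4): r=np.linalg.lstsq(A[k],Q[k,2],rcond=None)[0];k=abs(Q[:,2]-A@r)<1.5
    return k.sum(),r.round(4)
c=np.array([592.2,114.2]);rr=np.hypot(C[...,0]-c[0],C[...,1]-c[1]);Z=C[...,2]
print('knob',plane((Z>195)&(Z<203)&(rr<17),c),'hub',plane((abs(Z-164)<4)&(rr<21),c))
print('deck',plane((abs(Z-174)<4)&(rr>115)&(rr<160),c))
m=(Z>195)&(Z<203)&(rr<25);print(cv2.minEnclosingCircle(C[m][:,:2].astype(np.float32)),C[m].mean(0))
m=(abs(Z-164)<3)&(rr<25);print('hub circ',cv2.minEnclosingCircle(C[m][:,:2].astype(np.float32)))
cv2.imwrite('pics/c7.png',cv2.resize(im[100:310,140:420],(800,600),interpolation=cv2.INTER_CUBIC))
E
```

```text
p [612.3  77.7 439.4] yaw 119.42 q [ 0.106  0.377  1.615  0.005  1.158 -0.41 ] F [ 0.4 -0.1 -0.1] w 80.2 t 28.5667 tilt fix [-0.32 -0.45  0.  ]
n 5 twist z/row -0.0
0 [0.0083 0.0001 0.0174]
knob (np.int64(2342), array([ 1.000000e-03, -2.800000e-03,  1.987896e+02])) hub (np.int64(21), array([-9.600000e-03, -1.360000e-02,  1.635119e+02]))
deck (np.int64(25202), array([ 1.00000e-03, -1.00000e-04,  1.74789e+02]))
((592.6982421875, 114.48819732666016), 20.778711318969727) [592.3407172  114.97861739 198.63148561]
hub circ ((588.0015869140625, 120.78411865234375), 20.395753860473633)
```

View pics/c7.png

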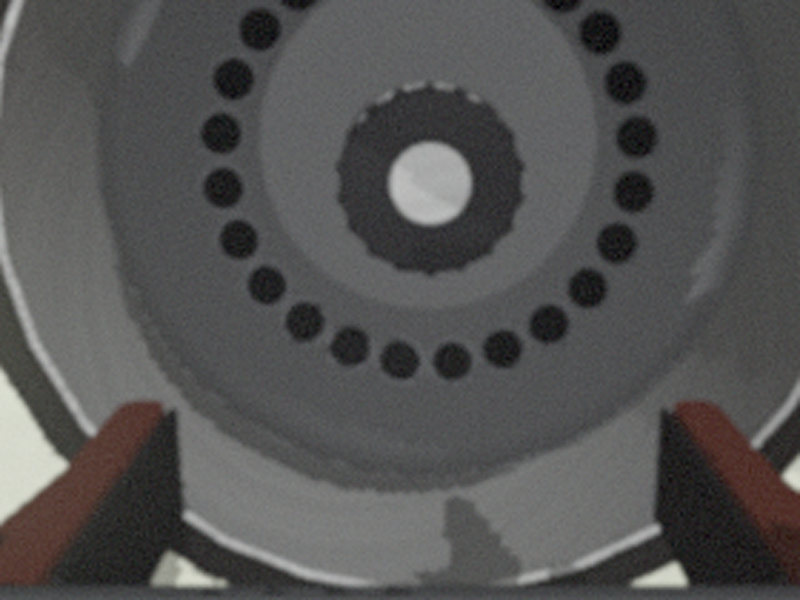

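Crop (count 10): the knob sits concentric and level in the rotor. The deck depth reads 174.8 (nominal 175) and the knob top 198.8, which is home. The hub depth reads 163.5 instead of 165, so I'll cross-check against the rotor rim and the rack reference.

```bash
python3 - <<'E'
from h import *
for f in('w2','w7'):
    C=np.load(f+'.npz')['C'];r=np.hypot(C[...,0]-592.3,C[...,1]-114.3);Z=C[...,2];print(f)
    for a,b in((0,6),(8,12),(12,16),(16,19),(18,21),(20.5,22),(22,24),(78,80),(80,82),(82,84),(84,86),(86,88),(125,150)):
        m=(r>a)&(r<b)&(Z>100)&(Z<210)
        if m.sum()>5: print(a,b,m.sum(),np.percentile(Z[m],[10,50,90,98]).round(2))
# knob vs rack reference from first scene/side frames, and knob now
for c,P0 in(('scene',(592.3,114.3)),('side',(592.3,114.3))):
    im,d=optics.get_image(c);C=cloud(c,d);Z=C[...,2];r=np.hypot(C[...,0]-P0[0],C[...,1]-P0[1])
    m=(r<15)&(Z>190)&(Z<210);h=(r>18)&(r<21.5)&(abs(Z-164)<5);D=(abs(Z-175)<4)&(r>112)&(r<150)
    C0=cloud(c,np.load(c+'.npy'));r0=np.hypot(C0[...,0]-522,C0[...,1]+362);m0=(r0<15)&(C0[...,2]>128)&(C0[...,2]<142);k0=(r0>25)&(r0<70)&(abs(C0[...,2]-100)<3)&(abs(C0[...,1]+361)<24)
    print(c,'knob',m.sum(),np.median(Z[m]),'hub',h.sum(),np.median(Z[h]),'deck',np.median(Z[D]),'| start knob',m0.sum(),np.median(C0[m0][:,2]),'rack',np.median(C0[k0][:,2]))
E
```

```text
w2
8 12 626 [108.25 143.69 163.1  164.29]
12 16 540 [162.7  163.53 164.34 164.84]
16 19 505 [162.79 163.57 164.38 164.98]
18 21 495 [162.75 163.56 164.55 165.13]
20.5 22 137 [154.22 162.23 164.18 164.93]
22 24 47 [142.89 157.45 162.26 163.47]
78 80 1242 [122.07 124.12 126.11 127.38]
80 82 1272 [125.84 127.78 129.7  131.05]
82 84 1381 [129.51 131.47 133.79 145.11]
84 86 2592 [133.72 142.37 153.15 155.11]
125 150 20516 [173.9  174.82 175.88 178.83]
w7
0 6 304 [198.41 199.23 200.03 200.46]
8 12 674 [197.76 198.71 199.65 200.17]
12 16 945 [197.8  198.67 199.49 200.01]
16 19 870 [197.78 198.61 199.41 200.  ]
18 21 670 [195.99 198.08 199.09 199.71]
20.5 22 58 [150.74 195.27 196.75 197.28]
22 24 9 [145.56 153.51 160.87 163.55]
78 80 2254 [122.41 124.37 126.4  127.37]
80 82 2428 [126.04 128.03 130.12 131.27]
82 84 2635 [129.79 131.81 134.14 145.76]
84 86 6814 [134.49 144.2  153.59 155.6 ]
125 150 13020 [173.94 174.82 175.68 176.21]
scene knob 55 199.09608140794944 hub 12 164.21744947217468 deck 174.97082236208797 | start knob 100 134.08060217302761 rack 99.94347526131116
side knob 112 199.3212408066746 hub 29 164.1425987704888 deck 175.3229453893382 | start knob 54 134.30181119153292 rack 100.18593793020523
```

```bash
python3 -c "
from h import *
plan((439,85,440),190.9,15)"
```

```text
p [611.9  78.5 438.9] yaw 119.48 q [ 0.107  0.377  1.616  0.005  1.158 -0.409] F [-0.3 -0.7 -0.4] w 80.3 t 28.7167 tilt fix [-0.37 -0.47  0.  ]
n 15 twist z/row -4.76
0 [ 0.006  -0.0098 -0.0001]
1 [ 0.0068 -0.0093 -0.0001]
2 [ 0.0076 -0.0087 -0.0001]
3 [ 0.0083 -0.008  -0.0001]
4 [ 0.0089 -0.0073 -0.0001]
5 [ 0.0095 -0.0065 -0.0001]
6 [ 0.01   -0.0057 -0.0001]
7 [ 0.0104 -0.0049 -0.0001]
8 [ 0.0108 -0.004  -0.0001]
9 [ 0.0111 -0.0031 -0.0001]
10 [ 0.0113 -0.0022 -0.0001]
11 [ 0.0115 -0.0012 -0.0001]
12 [ 0.0115 -0.0002 -0.0001]
13 [ 0.0115  0.0007 -0.0001]
14 [ 0.0114  0.0017 -0.0001]
```

>>> send_rows(
  rows=[
    {"offset":[0.006,-0.0098,-0.002],"twist":[-0.37,-0.47,-4.8]},
    {"offset":[0.0068,-0.0093,0],"twist":[0,0,-4.8]},
    {"offset":[0.0076,-0.0087,0],"twist":[0,0,-4.8]},
    {"offset":[0.0083,-0.008,0],"twist":[0,0,-4.8]},
    {"offset":[0.009,-0.0073,0],"twist":[0,0,-4.8]},
  ],
)

```text
t: 29.13
ee_pos: [551.8, 82.9, 437.0]
orientation: [-0.954, -2.987, 0.002]
ft_force: [0.3, 0.4, 0.1]
width: 80.1
```

>>> send_rows(
  rows=[
    {"offset":[0.0095,-0.0065,0],"twist":[0,0,-4.8]},
    {"offset":[0.01,-0.0057,0],"twist":[0,0,-4.8]},
    {"offset":[0.0104,-0.0049,0],"twist":[0,0,-4.8]},
    {"offset":[0.0108,-0.004,0],"twist":[0,0,-4.8]},
    {"offset":[0.011,-0.003,0],"twist":[0,0,-4.8]},
  ],
)

```text
t: 29.55
ee_pos: [488.9, 86.2, 434.0]
orientation: [-0.271, -3.117, 0.002]
ft_force: [-0.4, 0.2, 0.4]
width: 80.0
```

>>> send_rows(
  rows=[
    {"offset":[0.0113,-0.0022,0],"twist":[0,0,-4.8]},
    {"offset":[0.0115,-0.0012,0],"twist":[0,0,-4.8]},
    {"offset":[0.0115,0,0],"twist":[0,0,-4.8]},
    {"offset":[0.0115,0.0007,0],"twist":[0,0,-4.8]},
    {"offset":[0.0114,0.0017,0],"twist":[0,0,-4.8]},
  ],
)

```text
t: 29.97
ee_pos: [425.7, 87.4, 432.0]
orientation: [0.423, -3.093, -0.004]
ft_force: [-0.3, -0.4, -0.3]
width: 80.0
```

>>> send_rows(
  rows=[
    {"offset":[0,0,0],"twist":[0,-6.5,0]},
    {"offset":[0,0,0],"twist":[0,-6.5,0]},
    {"offset":[0,0,0],"twist":[0,-6.5,0]},
    {"offset":[0,0,0],"twist":[0,-6.5,0]},
    {"offset":[0,0,0],"twist":[0,-6.5,0]},
  ],
)

```text
t: 30.38
ee_pos: [421.5, 89.7, 429.9]
orientation: [-0.361, 2.559, 0.111]
ft_force: [0.7, 0.9, 0.3]
width: 79.9
```

>>> send_rows(
  rows=[
    {"offset":[0,0,0],"twist":[0,-6,0]},
    {"offset":[0.005,0,0.006],"twist":[0,0,0]},
    {"offset":[0.01,0,0.012],"twist":[0,0,0]},
    {"offset":[0.005,0,0.006],"twist":[0,0,0]},
    {"offset":[0,0,0],"twist":[0,0,0]},
  ],
)

```text
t: 30.8
ee_pos: [416.4, 91.0, 396.0]
orientation: [-0.347, 2.447, 0.128]
ft_force: [0.2, -0.5, -0.5]
width: 80.3
```

```bash
python3 - <<'E'
from h import *
s,p,Rm=state();print(p.round(1),Rm.round(3).tolist(),s['t'],s['qpos'].round(2) if hasattr(s['qpos'],'round') else s['qpos']);P=np.array(optics.camera_info('wrist')['pose']);K=np.array(optics.camera_info('wrist')['K'])
v=np.array([592.3,114.3,170])-P[:3,3];c=P[:3,:3].T@v;print('cam',P[:3,3].round(),'elev',np.degrees(np.arcsin(-v[2]/np.linalg.norm(v))).round(1),'dist',np.linalg.norm(v).round(),'pix',(K@c/c[2])[:2].round())
print('tips',(p+Rm@[0,0,182]).round())
E
```

```text
[416.4  91.  396. ] [[-0.751, -0.279, 0.599], [-0.215, 0.96, 0.178], [-0.625, 0.004, -0.781]] 30.8 [ 0.16  0.06  2.23  0.42  0.19 -2.07]
cam [379.  80. 339.] elev 38.0 dist 275.0 pix [250. 205.]
tips [525. 123. 254.]
```

>>> send_rows(
  rows=[
    {"offset":[-0.003,-0.0015,0.014],"twist":[0,0,0]},
    {"offset":[-0.003,-0.0015,0.014],"twist":[0,0,0]},
    {"offset":[-0.002,-0.001,0.008],"twist":[0,0,0]},
    {"offset":[0,0,0],"twist":[0,0,0]},
    {"offset":[0,0,0],"twist":[0,0,0]},
  ],
)

```text
t: 31.22
ee_pos: [444.5, 97.3, 371.5]
orientation: [-0.351, 2.45, 0.131]
ft_force: [-0.2, -0.6, -0.2]
width: 80.0
```

```bash
python3 - <<'E'
from h import *
s,p,Rm=state()
im,d,C,i=wristshot('w8');np.savez('w8.npz',C=C,K=i['K'],P=i['pose'])
acc=im.astype(float)
for k in range(3): acc+=optics.get_image('wrist')[0]
im=acc/4;cv2.imwrite('pics/w8.png',im)
P=np.array(i['pose']);K=np.array(i['K'])
def proj(X): c=K@(P[:3,:3].T@(np.array(X)-P[:3,3]));return (c[:2]/c[2]).round(1)
h=P[:3,3]-[592.4,114.4,0];h[2]=0;h/=np.linalg.norm(h);o=np.array([592.4,114.4,0])
print('cam',P[:3,3],s['qpos'])
for n,r,z in(('knob top front',20,199),('knob bot front',20,175),('shoulder bot front home',16,165),('shoulder bot +1.3, (hub 163.6)',16,163.6),('hub edge front',22,165),('hub edge 163.6',22,163.6)): print(n,proj(o+h*r+[0,0,z]))
c=proj(o+[0,0,170]).astype(int);print(c)
cv2.imwrite('pics/c8.png',cv2.resize(im[c[1]-40:c[1]+35,c[0]-50:c[0]+50].astype(np.uint8),(800,600),interpolation=cv2.INTER_CUBIC));print('crop origin',c-[50,40],'x8')
E
```

```text
cam [406.33276835  85.826231   314.61757987] [ 0.16716225  0.15527008  2.19945469  0.58592803  0.14365772 -2.24181226]
knob top front [244.8 228. ]
knob bot front [247.3 195.2]
shoulder bot front home [247.9 187. ]
shoulder bot +1.3, (hub 163.6) [248.  185.3]
hub edge front [248.4 180.6]
hub edge 163.6 [248.5 178.9]
[246 208]
crop origin [196 168] x8[ WARN:0@8.855] global loadsave.cpp:1063 imwrite_ Unsupported depth image for selected encoder is fallbacked to CV_8U.
```

View pics/c8.png

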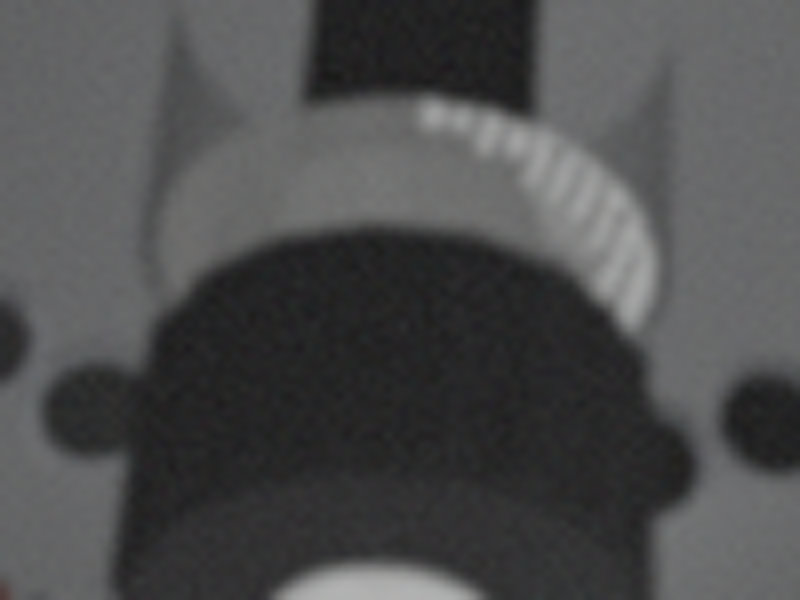

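Crop (count 11, image is upside down): the knob's lower edge is at row 196.5 and the hub's front edge at row 180. The shoulder/hub boundary is faint, so I'll take a numeric profile.

```bash
python3 - <<'E'
from h import *
i=optics.camera_info('wrist');P=np.array(i['pose']);K=np.array(i['K'])
fr=[optics.get_image('wrist') for k in range(16)];im=np.mean([f[0] for f in fr],0).mean(2);D=np.array([f[1] for f in fr]);np.save('w8avg.npy',im)
d=np.where((D>0).sum(0)>4,np.median(D,0),0).astype(float);C=cloud('wrist',d,i)
o=np.array([592.4,114.4])
for u0 in(238,244,250,256):
    print(u0)
    for v in range(174,200):
        q=C[v,u0-2:u0+3];print(v,im[v,u0-2:u0+3].mean().round(1),'z %.1f r %.1f'%(np.median(q[:,2]),np.median(np.hypot(*(q[:,:2]-o).T))),end=' | ')
    print()
print(state()[0]['t'])
E
```

```text
238
174 33.7 z 147.5 r 10.5 | 175 33.4 z 148.5 r 10.5 | 176 33.2 z 149.5 r 10.5 | 177 31.9 z 150.3 r 10.5 | 178 34.3 z 151.4 r 10.6 | 179 50.5 z 152.2 r 10.5 | 180 77.6 z 163.9 r 20.6 | 181 96.4 z 163.8 r 19.6 | 182 102.9 z 163.9 r 18.9 | 183 103.6 z 163.8 r 17.9 | 184 103.9 z 163.7 r 17.1 | 185 103.8 z 163.8 r 16.2 | 186 106.0 z 164.3 r 15.8 | 187 109.8 z 165.6 r 16.2 | 188 111.5 z 166.6 r 16.2 | 189 112.4 z 167.3 r 16.2 | 190 112.7 z 168.2 r 16.3 | 191 112.2 z 168.9 r 16.2 | 192 112.4 z 170.0 r 16.2 | 193 112.7 z 170.7 r 16.3 | 194 110.3 z 171.5 r 16.3 | 195 95.6 z 172.4 r 16.4 | 196 68.1 z 176.3 r 19.9 | 197 43.2 z 177.1 r 20.2 | 198 34.5 z 177.8 r 19.9 | 199 34.9 z 178.8 r 20.1 | 
244
174 33.2 z 149.5 r 10.6 | 175 34.1 z 150.6 r 10.7 | 176 32.9 z 151.3 r 10.5 | 177 33.3 z 152.4 r 10.6 | 178 40.9 z 153.1 r 10.5 | 179 65.6 z 154.3 r 10.8 | 180 91.4 z 164.1 r 20.4 | 181 103.2 z 163.7 r 19.1 | 182 104.5 z 163.8 r 18.4 | 183 104.4 z 163.8 r 17.5 | 184 104.5 z 163.8 r 16.5 | 185 106.0 z 163.7 r 15.4 | 186 110.6 z 165.4 r 16.3 | 187 113.0 z 166.2 r 16.3 | 188 114.3 z 167.1 r 16.3 | 189 
[... 988 characters left out ...]

174 33.2 z 148.3 r 10.6 | 175 34.1 z 149.1 r 10.5 | 176 33.6 z 149.9 r 10.7 | 177 33.0 z 151.1 r 10.6 | 178 32.2 z 152.0 r 10.5 | 179 39.0 z 152.6 r 10.6 | 180 74.3 z 153.4 r 10.6 | 181 117.3 z 163.9 r 20.4 | 182 141.1 z 163.9 r 19.6 | 183 145.9 z 163.9 r 18.7 | 184 140.0 z 164.0 r 18.1 | 185 131.6 z 163.9 r 16.8 | 186 119.3 z 163.8 r 15.8 | 187 109.9 z 165.0 r 16.2 | 188 108.2 z 165.9 r 16.3 | 189 109.5 z 166.5 r 16.3 | 190 109.6 z 167.7 r 16.4 | 191 110.2 z 168.4 r 16.4 | 192 110.2 z 169.0 r 16.4 | 193 110.2 z 169.9 r 16.4 | 194 111.0 z 170.7 r 16.4 | 195 106.7 z 171.4 r 16.3 | 196 90.5 z 175.7 r 20.0 | 197 66.2 z 176.4 r 20.2 | 198 45.1 z 177.3 r 20.4 | 199 37.6 z 177.9 r 20.2 | 
32.2167
```

Depth shows the shoulder's underside at 165.0, which is nominal home, but the visible hub plane at 163.8. That leaves it unclear whether this is home or a jam about 1.2 mm short. The test is to regrip straight, back off about 60° and screw in again. A true stop will repeat, and a jam will free itself.

>>> send_rows(
  rows=[
    {"offset":[0.003,0.0015,-0.015],"twist":[0,0,0]},
    {"offset":[0,0,-0.03],"twist":[0,0,0]},
    {"offset":[0,0,-0.03],"twist":[0,3,0]},
    {"offset":[0,0,-0.01],"twist":[0,6.5,0]},
    {"offset":[0,0,0],"twist":[0,6.5,0]},
  ],
)

```text
t: 32.63
ee_pos: [388.5, 81.0, 437.2]
orientation: [-0.386, 2.739, 0.077]
ft_force: [-0.3, -0.0, 0.1]
width: 79.9
```

>>> send_rows(
  rows=[
    {"offset":[0,0,0],"twist":[0,6.5,0]},
    {"offset":[0,0,0],"twist":[0,6.5,0]},
    {"offset":[0,0,0],"twist":[0,5,0]},
    {"offset":[0,0,0],"twist":[0,0,0]},
    {"offset":[0,0,0],"twist":[0,0,0]},
  ],
)

```text
t: 33.05
ee_pos: [388.2, 80.6, 440.3]
orientation: [-0.43, 3.06, 0.01]
ft_force: [0.2, 0.4, 0.1]
width: 79.8
```

```bash
python3 -c "
from h import *
s,p,Rm=state();print(Rm.round(3).tolist())
plan((592.5,114.5,430),150,10)"
```

```text
[[-0.96, -0.276, 0.051], [-0.275, 0.961, 0.013], [-0.052, -0.001, -0.999]]
p [388.2  80.6 440.3] yaw -163.99 q [ 0.173  0.012  2.077  0.005  1.    -1.68 ] F [0.2 0.4 0.1] w 79.8 t 33.05 tilt fix [-0.06  3.   -0.  ]
n 10 twist z/row 4.6
0 [-0.0206 -0.0024  0.001 ]
1 [-0.0207 -0.0007  0.001 ]
2 [-0.0207  0.0009  0.001 ]
3 [-0.0205  0.0026  0.001 ]
4 [-0.0203  0.0042  0.001 ]
5 [-0.0199  0.0058  0.001 ]
6 [-0.0193  0.0074  0.001 ]
7 [-0.0187  0.009   0.001 ]
8 [-0.0179  0.0104  0.001 ]
9 [-0.017   0.0118  0.001 ]
```

>>> send_rows(
  rows=[
    {"offset":[-0.0206,-0.0024,0],"twist":[0,3,4.6]},
    {"offset":[-0.0207,-0.0007,0],"twist":[0,0,4.6]},
    {"offset":[-0.0207,0.0009,0],"twist":[0,0,4.6]},
    {"offset":[-0.0205,0.0026,0],"twist":[0,0,4.6]},
    {"offset":[-0.0203,0.0042,0],"twist":[0,0,4.6]},
  ],
)

```text
t: 33.47
ee_pos: [489.9, 97.1, 440.2]
orientation: [0.215, 3.127, 0.008]
ft_force: [0.4, 0.5, 0.4]
width: 80.0
```

>>> send_rows(
  rows=[
    {"offset":[-0.02,0.0058,0],"twist":[0,0,4.6]},
    {"offset":[-0.0193,0.0074,0],"twist":[0,0,4.6]},
    {"offset":[-0.0187,0.009,0],"twist":[0,0,4.6]},
    {"offset":[-0.01,0.006,0],"twist":[0,0,4.6]},
    {"offset":[0,0,0],"twist":[0,0,0]},
  ],
)

```text
t: 33.88
ee_pos: [568.7, 108.5, 439.3]
orientation: [0.739, 3.034, 0.023]
ft_force: [-0.4, 0.2, 0.7]
width: 79.7
```

```bash
python3 -c "
from h import *
plan((592.5,114.5,354),None,5)"
```

```text
p [568.7 108.5 439.3] yaw 152.61 q [ 0.167  0.313  1.709  0.006  1.096 -0.929] F [-0.4  0.2  0.7] w 79.7 t 33.8833 tilt fix [1.06 0.87 0.01]
n 5 twist z/row -0.0
0 [-0.0037  0.0033  0.0171]
```

>>> send_rows(
  rows=[
    {"offset":[-0.0185,0.0165,0],"twist":[1.06,0.87,0]},
    {"offset":[0,0,0.015],"twist":[0,0,0]},
    {"offset":[0,0,0.02],"twist":[0,0,0]},
    {"offset":[0,0,0.005],"twist":[0,0,0]},
    {"offset":[0,0,0],"twist":[0,0,0]},
  ],
)

```text
t: 34.3
ee_pos: [591.1, 114.3, 398.0]
orientation: [0.724, 3.052, 0.006]
ft_force: [0.4, -0.0, 1.0]
width: 79.9
```

```bash
python3 -c "
from h import *
plan((592.5,114.5,354),None,5)"
```

```text
p [591.1 114.3 398. ] yaw 153.29 q [ 0.171  0.396  1.689  0.002  1.05  -0.934] F [ 0.4 -0.   1. ] w 79.9 t 34.3 tilt fix [0.27 0.24 0.  ]
n 5 twist z/row -0.0
0 [-0.0002  0.0002  0.0088]
```

>>> send_rows(
  rows=[
    {"offset":[-0.0012,0.0008,0.008],"twist":[0.27,0.24,0]},
    {"offset":[0,0,0.012],"twist":[0,0,0]},
    {"offset":[0,0,0.012],"twist":[0,0,0]},
    {"offset":[0,0,0.006],"twist":[0,0,0]},
    {"offset":[0,0,0],"twist":[0,0,0]},
  ],
)

```text
t: 34.72
ee_pos: [591.4, 114.3, 358.6]
orientation: [0.72, 3.055, 0.002]
ft_force: [-0.2, 0.2, -1.1]
width: 79.8
```

```bash
python3 -c "
from h import *
plan((592.5,114.5,354),None,5)"
```

```text
p [591.4 114.3 358.6] yaw 153.47 q [ 0.171  0.445  1.717  0.     0.977 -0.937] F [-0.2  0.2 -1.1] w 79.8 t 34.7167 tilt fix [0.11 0.13 0.  ]
n 5 twist z/row -0.0
0 [-0.0002  0.0001  0.0009]
```

>>> send_rows(
  rows=[
    {"offset":[-0.0009,0.0007,0.003],"twist":[0.11,0.13,0]},
    {"offset":[0,0,0.0016],"twist":[0,0,0]},
    {"offset":[0,0,0],"twist":[0,0,0]},
    {"offset":[0,0,0],"twist":[0,0,0]},
    {"offset":[0,0,0],"twist":[0,0,0]},
  ],
)

```text
t: 35.13
ee_pos: [593.0, 114.6, 353.7]
orientation: [0.721, 3.058, 0.0]
ft_force: [-0.1, -0.1, 0.1]
width: 80.0
```

>>> send_rows(
  rows=[
    {"offset":[0,0,0],"twist":[0,0,0]},
    {"offset":[0,0,0],"twist":[0,0,0]},
    {"offset":[0,0,0],"twist":[0,0,0]},
    {"offset":[0,0,0],"twist":[0,0,0]},
    {"offset":[0,0,0],"twist":[0,0,0]},
  ],
  gripper=0,
)

```text
t: 35.55
ee_pos: [593.3, 114.7, 355.0]
orientation: [0.72, 3.056, 0.002]
ft_force: [-0.0, -0.1, -0.8]
width: 50.1
```

>>> send_rows(
  rows=[
    {"offset":[0,0,0],"twist":[0,0,0]},
    {"offset":[0,0,0],"twist":[0,0,0]},
    {"offset":[0,0,-0.0002],"twist":[0,0,-4]},
    {"offset":[0,0,-0.0002],"twist":[0,0,-5]},
    {"offset":[0,0,-0.0002],"twist":[0,0,-5]},
  ],
)

```text
t: 35.97
ee_pos: [593.2, 114.5, 355.1]
orientation: [0.335, 3.122, 0.002]
ft_force: [0.0, 0.0, -0.7]
width: 39.0
```

```bash
python3 -c "
from h import *
plan((592.5,114.5,354),None,5);print(state()[0]['moment'])"
```

```text
p [593.2 114.5 355.1] yaw 167.74 q [ 1.710e-01  4.520e-01  1.715e+00  1.000e-03  9.730e-01 -1.187e+00] F [ 0.   0.  -0.7] w 39.0 t 35.9667 tilt fix [0.09 0.09 0.  ]
n 5 twist z/row -0.0
0 [ 0.0001 -0.      0.0002]
[ 0.15697754 -0.19308898 -0.22883414]
```

>>> send_rows(
  rows=[
    {"offset":[0,0,-0.0002],"twist":[0,0,-5]},
    {"offset":[0,0,-0.0002],"twist":[0,0,-5]},
    {"offset":[0,0,-0.0002],"twist":[0,0,-5]},
    {"offset":[0,0,-0.0002],"twist":[0,0,-5]},
    {"offset":[0,0,-0.0002],"twist":[0,0,-5]},
  ],
)

```text
t: 36.38
ee_pos: [593.2, 114.7, 355.2]
orientation: [-0.381, 3.116, 0.003]
ft_force: [0.9, 0.4, -1.0]
width: 39.1
```

```bash
python3 -c "
from h import *
plan((592.5,114.5,354),None,5);print(state()[0]['moment'])"
```

```text
p [593.2 114.7 355.2] yaw -166.05 q [ 0.171  0.452  1.714  0.002  0.973 -1.645] F [ 0.9  0.4 -1. ] w 39.1 t 36.3833 tilt fix [0.1  0.12 0.  ]
n 5 twist z/row -0.0
0 [0.0002 0.     0.0002]
[ 0.1152255  -0.25127987 -0.03380417]
```

>>> send_rows(
  rows=[
    {"offset":[0,0,-0.0002],"twist":[0,0,-5]},
    {"offset":[0,0,-0.0002],"twist":[0,0,-5]},
    {"offset":[0,0,-0.0002],"twist":[0,0,-5]},
    {"offset":[0,0,-0.0002],"twist":[0,0,-5]},
    {"offset":[0,0,-0.0002],"twist":[0,0,-5]},
  ],
)

```text
t: 36.8
ee_pos: [593.1, 115.0, 355.5]
orientation: [-1.08, 2.948, 0.004]
ft_force: [-0.3, 0.4, 1.0]
width: 39.6
```

```bash
python3 - <<'E'
from h import *
plan((592.5,114.5,354),None,5);print(state()[0]['moment'])
i=optics.camera_info('wrist');D=np.array([optics.get_image('wrist')[1] for k in range(3)]);C=cloud('wrist',np.median(D,0),i)
r=np.hypot(C[...,0]-592.5,C[...,1]-114.5);Z=C[...,2];m=(r<15)&(Z>193)&(Z<207);print('knob top',m.sum(),np.median(Z[m]));m=(r>17)&(r<21)&(abs(Z-164)<3);print('hub',np.median(Z[m]))
C=np.load('w6.npz')['C'];r=np.hypot(C[...,0]-592.5,C[...,1]-114.5);Z=C[...,2];m=(r<15)&(Z>193)&(Z<207);print('w6 knob top',m.sum(),np.median(Z[m]))
E
```

```text
p [593.1 115.  355.5] yaw -139.76 q [ 0.171  0.452  1.714  0.003  0.975 -2.104] F [-0.3  0.4  1. ] w 39.6 t 36.8 tilt fix [0.1  0.15 0.  ]
n 5 twist z/row -0.0
0 [0.0002 0.     0.0003]
[ 0.14995312 -0.07373864  0.04683156]
knob top 3272 199.35680501561063
hub 163.64230758808452
w6 knob top 3072 198.83134535268803
```

>>> send_rows(
  rows=[
    {"offset":[0.0006,0,0.0003],"twist":[0.1,0.15,5]},
    {"offset":[0,0,0.0003],"twist":[0,0,5]},
    {"offset":[0,0,0.0003],"twist":[0,0,5]},
    {"offset":[0,0,0.0003],"twist":[0,0,5]},
    {"offset":[0,0,0.0003],"twist":[0,0,5]},
  ],
)

```text
t: 37.37
ee_pos: [593.0, 114.8, 355.1]
orientation: [-0.353, 3.12, 0.001]
ft_force: [-1.3, -0.2, 3.8]
width: 39.2
```

```bash
python3 -c "
from h import *
plan((592.5,114.5,354),None,5);print(state()[0]['moment'])"
```

```text
p [593.  114.8 355.1] yaw -167.08 q [ 1.710e-01  4.520e-01  1.715e+00  1.000e-03  9.740e-01 -1.625e+00] F [-1.3 -0.2  3.8] w 39.2 t 37.3667 tilt fix [0.02 0.09 0.  ]
n 5 twist z/row -0.0
0 [ 0.0001 -0.      0.0002]
[0.15526737 0.17361072 0.04485739]
```

>>> send_rows(
  rows=[
    {"offset":[0,0,0.0003],"twist":[0,0,5]},
    {"offset":[0,0,0.0003],"twist":[0,0,5]},
    {"offset":[0,0,0.0003],"twist":[0,0,5]},
    {"offset":[0,0,0.0003],"twist":[0,0,5]},
    {"offset":[0,0,0.0003],"twist":[0,0,5]},
  ],
)

```text
t: 37.78
ee_pos: [593.1, 114.6, 355.1]
orientation: [0.389, 3.115, 0.0]
ft_force: [-1.1, 0.2, 2.0]
width: 39.3
```

```bash
python3 -c "
from h import *
plan((592.5,114.5,354),None,5);print(state()[0]['moment'])"
```

```text
p [593.1 114.6 355.1] yaw 165.76 q [ 1.710e-01  4.520e-01  1.715e+00 -1.000e-03  9.720e-01 -1.151e+00] F [-1.1  0.2  2. ] w 39.3 t 37.7833 tilt fix [0.03 0.15 0.  ]
n 5 twist z/row -0.0
0 [ 0.0001 -0.      0.0002]
[ 0.15109589 -0.05732989  0.61217813]
```

>>> send_rows(
  rows=[
    {"offset":[0,0,0.0003],"twist":[0,0,5]},
    {"offset":[0,0,0.0003],"twist":[0,0,5]},
    {"offset":[0,0,0.0003],"twist":[0,0,5]},
    {"offset":[0,0,0.0003],"twist":[0,0,5]},
    {"offset":[0,0,0.0003],"twist":[0,0,5]},
  ],
)

```text
t: 38.2
ee_pos: [594.1, 113.4, 355.0]
orientation: [1.094, 2.935, -0.005]
ft_force: [-1.2, -3.7, 4.6]
width: 39.1
```

```bash
python3 -c "
from h import *
plan((592.5,114.5,354),None,5);print(state()[0]['moment'])"
```

```text
p [594.1 113.4 355. ] yaw 139.12 q [ 0.171  0.452  1.714 -0.009  0.968 -0.682] F [-1.2 -3.7  4.6] w 39.1 t 38.2 tilt fix [0.02 0.57 0.  ]
n 5 twist z/row -0.0
0 [ 0.0004 -0.      0.0002]
[-0.38172008  0.32860035  0.67546723]
```

Screwing back in repeats the stop. After taking up about 0.4 mm it meets a firm vertical stop with almost no torque, then turns freely about 30° and goes tight at 0.6–0.7 Nm. That is a shoulder on its seat with the thread clamping, not a jam. I'll release and retreat.

>>> send_rows(
  rows=[
    {"offset":[0,0,0],"twist":[0,0,0]},
    {"offset":[0,0,0],"twist":[0,0,0]},
    {"offset":[0,0,0],"twist":[0,0,0]},
    {"offset":[0,0,0],"twist":[0,0,0]},
    {"offset":[0,0,0],"twist":[0,0,0]},
  ],
  gripper=0.075,
)

```text
t: 38.62
ee_pos: [594.1, 113.4, 355.0]
orientation: [1.1, 2.933, -0.004]
ft_force: [0.0, 0.1, 0.5]
width: 69.2
```

>>> send_rows(
  rows=[
    {"offset":[0,0,-0.01],"twist":[0,0,0]},
    {"offset":[0,0,-0.02],"twist":[0,0,0]},
    {"offset":[0,0,-0.03],"twist":[0,0,0]},
    {"offset":[0,0,-0.03],"twist":[0,0,0]},
    {"offset":[0,0,0],"twist":[0,0,0]},
  ],
)

```text
t: 39.03
ee_pos: [592.9, 114.2, 448.5]
orientation: [1.098, 2.939, -0.008]
ft_force: [-0.1, 0.2, 0.5]
width: 75.1
```

>>> send_rows(
  rows=[
    {"offset":[-0.01,0,0],"twist":[0,0,0]},
    {"offset":[-0.02,0,0],"twist":[0,0,0]},
    {"offset":[-0.015,0,0],"twist":[0,0,0]},
    {"offset":[0,0,0],"twist":[0,0,0]},
    {"offset":[0,0,0],"twist":[0,0,0]},
  ],
)

```text
t: 39.45
ee_pos: [628.9, 82.7, 450.7]
orientation: [1.095, 2.937, -0.005]
ft_force: [-0.5, -0.5, -1.0]
width: 75.2
```

```bash
python3 - <<'E'
from h import *
plan((592.2,114.2,352.6),None,5)
im,d,C,i=wristshot('w9');c=np.array([592.4,114.4]);rr=np.hypot(C[...,0]-c[0],C[...,1]-c[1]);Z=C[...,2]
Q=C[(Z>195)&(Z<203)&(rr<17)];A=np.c_[Q[:,:2]-c,np.ones(len(Q))];print('knob plane',np.linalg.lstsq(A,Q[:,2],rcond=None)[0].round(4),'deck',np.median(Z[(abs(Z-175)<4)&(rr>115)&(rr<150)]))
a,_=optics.get_image('scene');cv2.imwrite('pics/f.png',a)
for l in('white_bottle','amber_bottle','rotor_lid'): print(l,[np.round(r['extent']) for r in nets.spot_in('scene',l)[:1]])
E
```

```text
p [628.9  82.7 450.7] yaw 139.12 q [ 0.113  0.39   1.568 -0.007  1.179 -0.742] F [-0.5 -0.5 -1. ] w 75.2 t 39.45 tilt fix [-0.04  0.43 -0.  ]
n 5 twist z/row -0.0
0 [ 0.0097 -0.      0.0196]
knob plane [ 1.100000e-03 -2.900000e-03  1.987441e+02] deck 174.82687975256508
white_bottle [array([246., 289., 275., 336.])]
amber_bottle [array([300., 269., 331., 307.])]
rotor_lid [array([188., 192., 233., 231.])]
```

View pics/f.png

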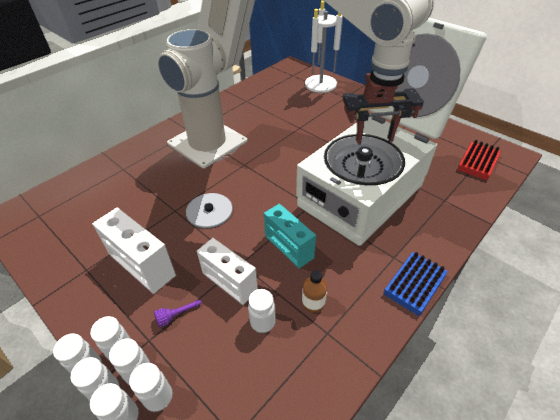

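Final view (count 12): the screw's knob sits in the rotor hub at (364,155). The small rack is empty and the bottles and rotor lid are where they were. The gripper is clear, so I'll hand in.

```bash
python3 -c "
from h import *
print(ctrl.close_job())"
```

```text
the job is handed in; nothing more can be done
None
```

The tie-down screw is in the rotor's hub, screwed down to a firm stop and released, and I have handed the job in at about 39.5 s of the 72 s. I believe it is fully home, but one measurement disagreed.

**What I did:** I took the black-knob screw from the small white rack, gripping it twice to centre it, and lowered it into the hub hole without contact. The thread caught at once and fed 12 mm a turn. One regrasp part-way took it down to the stop. I then backed it off about 65° and screwed it in again to test that stop.

**Checks that agreed:**
- **Height:** the knob top is 23.9 mm above the deck, where home should give 24.0 mm.
- **Upright:** the knob top is level to about 0.2° and centred on the hub.
- **Stop:** it repeated after backing off. There was a firm vertical stop first with almost no torque, then the thread tightened to 0.6–0.8 Nm.
- **Forces:** wrist readings at the end of each move stayed below 10 N.
- **Bystanders:** the bottles and rotor lid are where they stood.

**Checks that disagreed:**
- **Hub height:** the wrist camera puts the hub's top at about 163.7 mm instead of 165. That would leave the shoulder, measured at 165.0, about 1.2 mm above the hub. I took this as a depth or rendering offset because of how the stop behaved.
- **Purple look-alike:** it lies in a different place on the bench than in the first picture. I did not knowingly touch it.

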